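Put together and lay out a tea-warmer lot on the sale table

TASK

Make up the tea-warmer lot for the viewing: seat the spirit burner in the cup in the middle of the black three-legged stand, set the round brass pot rest on the stand's top ring so that its lugs drop inside the ring and it lies flat, and stand the little side-handled pot upright on the middle of the rest. Set the sugar caster upright on the table close beside the stand on its left and lay the spoon flat on the table close beside it on its right (left and right as the robot sees it, level with the stand's middle). Let the stand stay where it is and do not disturb the salt jar or the bar measure.

Things in the scene. Friction and masses are not known exactly. Their poses are not given: they have to be found in the camera images.
- stand_ring (a point): Black iron stand, 139 mm high, loose, 1.2 kg; three legs whose feet reach 90 to 125 mm from its axis. Point: middle of its top ring at the ring's upper face, 139 mm above the table; z up, x about away from the robot, y about to its left (within 0.25 rad). Ring 188 mm inside, 200 mm outside diameter, 12 mm high, open: the burner is lowered through it.
- stand_cup (a point): Burner cup low in the same stand, on the same axis: middle of its floor, 36 mm above the table, 103 mm below the top ring's upper face; axes as stand_ring. A dark pan of 100 mm diameter with a round collar on it, 76 mm inner diameter, 8 mm high, in which the rounded underside of the burner centres itself from up to about 7 mm off.
- burner: Squat silver-grey spirit burner, 88 mm diameter, 93 mm high, 0.28 kg. Origin: middle of its underside; z up, any yaw. The underside is 58 mm across and widens to 76 mm at 8 mm up, 88 mm at 19 mm up. Grip it by the pale cap on top: a fixed knob, 26 mm in diameter from 66 to 75 mm above the underside, 24 mm at 81, then tapering to its top at 93 mm.
- pot_rest: Round cast brass pot rest, 203 mm diameter, 16 mm high, 0.35 kg. Origin: its middle, at the tips of its 4 tapered lugs (9 mm long, 10 mm thick, at radius 84.5 mm); z up. Rim: radius 85 to 102 mm, from 9 to 16 mm up. Grip the flat middle bar, 34 mm wide along own x, running along own y, same height as the rim, free between ribs at y = +-45 mm. Lugs have 4.5 mm play inside the ring.
- pot_base (a point): Little silvery pot, domed lid, short spout, dark straight side handle: 44 mm wide, 95 mm long over handle and spout, 42 mm high, 0.11 kg. Point: middle of the underside of its round body; z up, handle along own +y. The underside is 28 mm across; the body is widest, 44 mm, at 15 mm up: grip it there across its own x.
- caster_base (a point): Sugar caster: small dull-silver shaker with domed pierced top and ring handle, 34 mm wide, 43 mm over the handle, 62 mm high, 0.07 kg. Point: middle of the underside of its round body, 34 mm across; z up, handle along own -y. Grip the body across its own x, 15 to 45 mm up.
- spoon: Plain silvery sugar spoon lying flat, 125 mm long, 28 mm wide at the bowl, 25 g. Origin on the table under its middle; bowl along own +x, z up. The handle, 8 mm wide and 6 mm high, runs from x = -60 to +23 mm: grip across it near the origin.
- salt_jar: Bystander: little glass salt jar with pale stopper, 44 mm diameter, 66 mm high, standing in front to the right. Origin: middle of its underside.
- jigger: Bystander: pale hourglass-shaped bar measure, 43 mm diameter, 75 mm high, standing behind on the left. Origin: middle of its underside.
Not all that is in view belongs to the job. Leave any pink or turquoise look-alike of the part that bears pot_base alone.

How it is judged:
At the end, for the whole second after the job is handed in: Burner upright in the cup, 8 mm; rest flat on the ring, lugs inside, 8 mm; pot upright on the rest, 12 mm from its middle; caster upright on the table left of the stand, spoon flat right of it, each 90 to 240 mm from the axis, at most 90 mm ahead or behind; all released, at rest (horizontal distance between each of burner, pot_rest and stand_ring below 0.008 m and z of burner in the frame of stand_ring between -0.107 and -0.099 m and angle between burner's own z axis and vertical below 0.08 rad and z of pot_rest in the frame of stand_ring between -0.012 and -0.0065 m and angle between pot_rest's own z axis and vertical below 0.04 rad and horizontal distance between pot_base and pot_rest below 0.012 m and z of pot_base in the frame of pot_rest between 0.013 and 0.02 m and angle between each of pot_base, caster_base's own z axis and vertical below 0.1 rad and y of caster_base in the frame of stand_ring above 0.09 m and x of caster_base in the frame of stand_ring between -0.09 and 0.09 m and horizontal distance between each of caster_base, spoon and stand_ring below 0.24 m and height (world z) of caster_base below 0.006 m and y of spoon in the frame of stand_ring below -0.09 m and x of spoon in the frame of stand_ring between -0.09 and 0.09 m and height (world z) of spoon below 0.008 m and angle between spoon's own z axis and vertical below 0.15 rad and linear speed of each of burner, pot_rest, spoon below 0.02 m/s); the robot touches nothing.
It fails at once if the stand is pushed more than 30 mm from its place or tipped (distance of stand_ring from where it was at the start of the episode above 0.03 m or angle between stand_ring's own z axis and vertical above 0.2 rad).
It fails at once if the salt jar or the bar measure is moved more than 30 mm or knocked over (distance of any of salt_jar, jigger from where it was at the start of the episode above 0.03 m or angle between any of salt_jar, jigger's own z axis and vertical above 0.5 rad).
It also fails if it takes over 152 s, if anything falls off the work surface, if the arm or the gripper's body presses on something with over 40 N, if the wrist force passes 120 N, or if a joint passes its speed limit or range.

ROBOT

A 6-joint arm with a two-finger parallel gripper is mounted at the origin on a cart in front of the work surface, level with it; the furniture and walls round the work are solid. World frame = base frame: x ahead of the robot, y to its left, z up, the work surface at z = 0. Lengths are in m, angles in rad, forces in N, time in s.
With the tool pointing down it reaches from about 0.35 to 0.875 m from the base axis. Payload 4.2 kg.
Tool frame: the origin (TCP) lies on the mounting face of the last link; the fingertips stand 173 mm ahead of it and the grasp point (between the pads) lies 155 mm ahead of it; z points along the fingers, y is the line along which they close (so a half turn about z gives the same grasp; the last joint's range is limited). The gripper opens to 85 mm and grips with 20 to 120 N. Pads are 22 mm wide; open, the fingers measure 114 mm over their backs; the gripper's body (76 mm by 85 mm) begins 54 mm behind the grasp point. The pads swing forward as they close: fully open they stand 13 mm farther back than shut.
Start: joints at [1.586, 0.385, 0.008, 0, -1.194, -0.259], TCP at [0.151, 0.607, 0.405] pointing down, gripper open.
Joint ranges: [-3.14, 3.14], [-1.21, 2.06], [-1.07, 1.41], [-3.16, 2.05], [-2.99, -0.16], [-3.1, 3.1]. Speed limits (rad/s): [2.79, 2.79, 3.14, 3.14, 3.14, 3.14].

INTERFACE

Orientations are given as a 3x3 rotation matrix whose columns are the frame's x, y, z axes.
In Python, from station import r gives the robot as it stands.
- The arm moves only by the shell command python3 -m crank 'ROWS' [FORCE]. ROWS is JSON, one flat list of numbers, 5 for each row, row after row: the shift along the tool's x, y, z in mm, then the turn about the tool's z in degrees, then the finger opening in mm, from 0 to 85.4. A call has exactly 10 rows; each row shifts and turns the commanded pose from where the row before left it, along the tool's axes as they then stand; what a row does not reach is not made up. A row lasts 1/8 s, in which the tool goes at most 62.5 mm and 10.7 degrees, less where a joint would pass 70% of its speed; a pose out of reach is approached as far as the arm can. A call is refused whole if a number of a shift passes 62.5 or a number of a turn 10.7, either way. A call with a gripper value outside its range is refused whole. The fingers move at their own pace and stop on an object; FORCE is the grip in N (left out, the last holds). Time passes only in rows, so rows that do not move let the fingers close, or fill a call up. It gives the time, the measured TCP pose, the force, the opening and the grip force at its end, in the units of the state.
- r.get_state(): the state, without advancing time (a new reading comes with each control period).
- r.get_image(name): name is "scene" or "top" or "wrist"; returns a dict with "pixels" (384x512x3 uint8, blue, green, red), "camera_matrix" (3x3 intrinsics, pixels), "world_to_cam" (4x4, takes a point from world to camera coordinates). Camera axes: x right, y up, looking along -z (the intrinsics and any distortion apply to the point x, -y, -z); pixel columns grow to the right and rows downward; lengths in m; the calibration is good to about 2 mm. A picture is of the moment at which its call begins. There is no depth.
- r.sign_off(): hands the job in; it is judged then, once.
Trained networks look in a picture, given as the dict that the camera call returned (one of the last four; its "shot" number tells which), for a name from the list of things; names that differ only in an ending like _2 or _b are one class to them, and where a whole thing is asked for, a point or a joint stands for the part that bears it (a point fixed in the world has none). Each returns a list of dicts, best first, with "p" (0 to 1); they miss things now and then, are a little off and sometimes report something else, mostly with a low value. They report only what shows in the picture. A call takes as long as a camera call. They do not tell look-alikes from the thing itself.
- r.recognise(picture, query): "centre" ([row, column] as shares, 0 to 1, of the picture: columns of its width, rows of its height, amid what is visible of it).
- r.regions_of(picture, query): "region" (384x512 bool, what is visible of it) and "centre" ([row, column] as shares, 0 to 1, of the picture: columns of its width, rows of its height, amid what is visible of it).
The state is a dict: "t": time; "joint_pos": joint angles; "joint_velocities": joint speeds; "effort": joint torques, N m; "eef_pos": TCP position; "tool_rot": TCP orientation; "force": force on the tool from outside, world axes, zero at the start; "torque": the same for the moment, N m; "grip_width": finger opening in m; "grasp_force": force on a finger pad.
Only numpy, scipy, OpenCV 4.12 (cv2) and the standard library are available. Lean on these libraries where they do the work, as an engineer would, in place of code of your own. Each camera call takes 0.05 s, during which the arm holds its last target. There are 200 camera calls.

## Working session

There is one attempt and no reset: what is moved stays moved. The work goes in short steps, Python scripts to look and compute and a shell command to move; the robot and the scene stay as the last step left them, time stands still between calls to the robot, and variables do not carry over. Pictures are saved under pics/ and viewed, at most 14 in all, crops included, and the job is handed in when it is done.

```bash
mkdir -p pics; cat > h.py <<'E'
import numpy as np, cv2
from station import r
def px2w(im,u,v,z):
    K=np.array(im["camera_matrix"]);T=np.array(im["world_to_cam"])
    d=np.linalg.inv(K)@[u,v,1]; d=np.array([d[0],-d[1],-d[2]])
    R=T[:3,:3];c=-R.T@T[:3,3];w=R.T@d
    return c+w*(z-c[2])/w[2]
def w2px(im,p):
    K=np.array(im["camera_matrix"]);T=np.array(im["world_to_cam"])
    q=T[:3,:3]@np.array(p)+T[:3,3]; q=K@[q[0],-q[1],-q[2]]; return q[:2]/q[2]
def st():
    s=r.get_state(); R=np.array(s["tool_rot"])
    print(round(s["t"],2),np.round(s["eef_pos"],4),"R",np.round(R,3).tolist(),"J",np.round(s["joint_pos"],2),s["grip_width"],s["grasp_force"])
E
python3 - <<'E'
from h import *
st()
for n in("scene","top","wrist"):
    im=r.get_image(n); cv2.imwrite(f"pics/{n}0.png",im["pixels"])
    T=np.array(im["world_to_cam"]);print(n,im.keys(),-T[:3,:3].T@T[:3,3],np.round(im["camera_matrix"],1).tolist())
    for q in"stand_ring stand_cup burner pot_rest pot_base caster_base spoon salt_jar jigger".split():
        print(q,[(round(d["p"],2),int(d["centre"][1]*512),int(d["centre"][0]*384)) for d in r.recognise(im,q)][:4])
a=cv2.imread("pics/top0.png")
E
```

```text
0.0 [0.1508 0.6063 0.4036] R [[0.97, -0.242, -0.0], [-0.242, -0.97, -0.002], [0.0, 0.002, -1.0]] J [ 1.59  0.39  0.01 -0.   -1.19 -0.26] 0.08520871245735992 0.0
scene dict_keys(['pixels', 'camera_matrix', 'world_to_cam', 'shot']) [-0.04511886  1.12675029  1.18009406] [[455.4, 0.0, 255.5], [0.0, 455.4, 194.8], [0.0, 0.0, 1.0]]
stand_ring [(0.67, 288, 188)]
stand_cup [(0.59, 285, 185)]
burner [(0.9, 200, 281)]
pot_rest [(0.95, 309, 154)]
pot_base [(0.68, 232, 297), (0.6, 244, 278), (0.41, 254, 255)]
caster_base [(0.69, 286, 186)]
spoon [(0.49, 182, 268)]
salt_jar [(0.7, 320, 174)]
jigger [(0.52, 153, 280)]
top dict_keys(['pixels', 'camera_matrix', 'world_to_cam', 'shot']) [0.25950837 0.03676817 1.54026496] [[434.8, 0.0, 249.0], [0.0, 434.8, 191.8], [0.0, 0.0, 1.0]]
stand_ring []
stand_cup [(0.95, 290, 208), (0.59, 373, 208)]
burner [(0.79, 137, 197)]
pot_rest [(0.66, 371, 208)]
pot_base [(0.52, 143, 230), (0.44, 166, 228)]
caster_base []
spoon [(0.7, 153, 172)]
salt_jar []
jigger [(0.72, 122, 159)]
wrist dict_keys(['pixels', 'camera_matrix', 'world_to_cam', 'shot']) [0.23340916 0.58669481 0.37344171] [[278.3, 0.0, 257.7], [0.0, 278.3, 190.8], [0.0, 0.0, 1.0]]
stand_ring []
stand_cup []
burner []
pot_rest []
pot_base []
caster_base []
spoon []
salt_jar []
jigger []
```

```bash
ls; python3 -c "
import cv2
for n in('scene','top'):
  a=cv2.imread(f'pics/{n}0.png');cv2.imwrite(f'pics/{n}0b.png',cv2.resize(a,(800,600),interpolation=cv2.INTER_CUBIC))"
```

```text
h.py
pics
```

View pics/top0b.png

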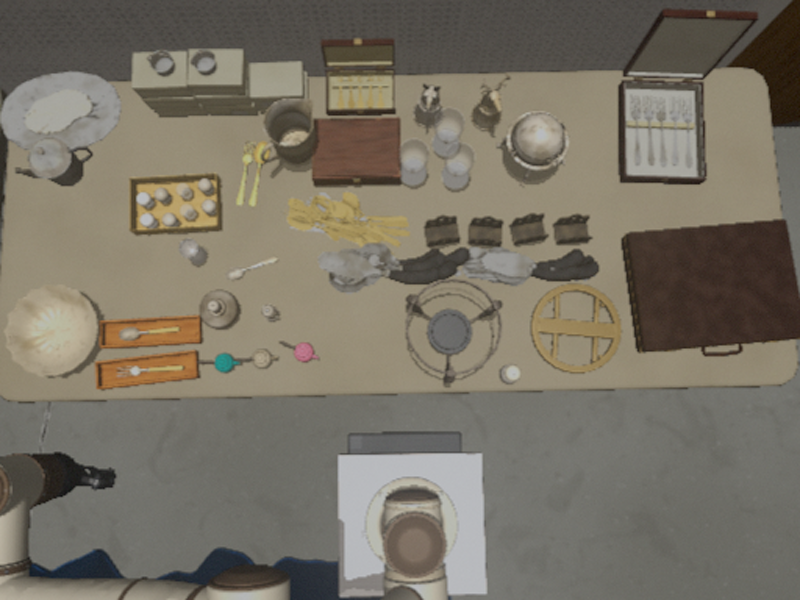

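View pics/scene0b.png

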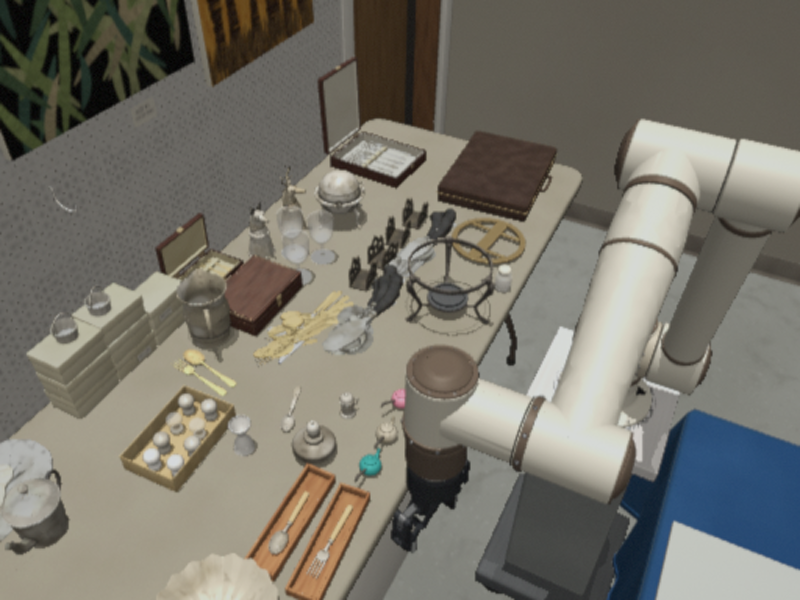

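The top view (800×600) shows the stand at (452,330), the rest (576,328), burner (218,308), caster (270,312), spoon (253,267) and salt jar (510,373). It also shows the jigger at (193,250), and the cream pot (262,357) between the turquoise (225,363) and pink (304,351) look-alikes. Next I'll get coarse positions.

```bash
cat >> h.py <<'E'
def plan(p,yaw,n=None,quiet=False):
    """deltas to bring TCP to p (m), tool-x yaw (rad, mod pi); turn first, then shift in new axes"""
    s=r.get_state();R=np.array(s["tool_rot"]);cur=np.arctan2(R[1,0],R[0,0])
    best=None
    for k in(-1,0,1):
        d=(yaw-cur+k*np.pi); d=(d+np.pi)%(2*np.pi)-np.pi
        j6=s["joint_pos"][5]
        if best is None or abs(d)<abs(best): best=d
    dp=(np.array(p)-s["eef_pos"])*1000;y=cur+best;c,sn=np.cos(y),np.sin(y)
    print("turn %.2f deg  shift x %.1f y %.1f z %.1f  (j6 %.2f, t %.1f)"%(-np.degrees(best),c*dp[0]+sn*dp[1],sn*dp[0]-c*dp[1],-dp[2],j6,s["t"]))
E
python3 - <<'E'
from h import *
im=r.get_image("top");k=.64
for n,u,v,z in[("stand",452,330,.139),("standcup",450,331,.036),("rest",576,328,.016),("burner",217,307,.08),("caster",270,312,.05),("pot",262,357,.03),("spoon",253,267,.003),("salt",510,373,.06),("jig",193,250,.05)]:
    print(n,np.round(px2w(im,u*k,v*k,z),3))
E
```

```text
stand [ 0.407 -0.09   0.139]
standcup [ 0.415 -0.095  0.036]
rest [ 0.419 -0.381  0.016]
burner [0.471 0.413 0.08 ]
caster [0.463 0.303 0.05 ]
pot [0.365 0.323 0.03 ]
spoon [0.574 0.352 0.003]
salt [ 0.319 -0.22   0.06 ]
jig [0.606 0.478 0.05 ]
```

```bash
python3 -m crank '[33,23,0,0,85, 33,23,0,0,85, 33,23,0,0,85, 33,23,0,0,85, 33,23,0,0,85, 33,23,0,0,85, 33,23,0,0,85, 33,23,0,0,85, 0,0,0,0,85, 0,0,0,0,85]' 40
python3 - <<'E'
from h import *
st();im=r.get_image("wrist");cv2.imwrite("pics/w1.png",cv2.resize(im["pixels"],(800,600),interpolation=cv2.INTER_CUBIC))
for q,z in[("burner",.06),("pot_base",.02),("caster_base",.03),("spoon",.003),("jigger",.04)]:
    for d in r.regions_of(im,q)[:4]:
        m=d["region"].astype(np.uint8);v,u=d["centre"][0]*384,d["centre"][1]*512
        ys,xs=np.nonzero(m);pts=np.array([px2w(im,a,b,z)[:2] for a,b in zip(xs,ys)])
        if len(pts)<5: continue
        (c,wh,an)=cv2.minAreaRect((pts*1000).astype(np.float32))
        print(q,round(d["p"],2),int(u),int(v),np.round(px2w(im,u,v,z),3),"rect",np.round(c,1),np.round(wh,1),round(an,1),"bgr",im["pixels"][m>0].mean(0).round())
E
```

```text
t: 2.8
eef_pos: [0.3626, 0.3643, 0.4049]
tool_rot: [[0.97, -0.242, 0.0], [-0.242, -0.97, 0.0], [0.0, -0.001, -1.0]]
force: [0.3, 0.9, -0.4]
grip_width: 0.0852
grasp_force: 0.0
2.8 [0.3626 0.3643 0.4049] R [[0.97, -0.242, 0.0], [-0.242, -0.97, 0.0], [0.0, -0.001, -1.0]] J [ 1.1   0.2  -0.26 -0.   -1.11  0.22] 0.08518736830806636 0.0
burner 0.67 187 79 [0.477 0.413 0.06 ] rect [475.  417.3] [78.1 78.4] 20.5 bgr [114. 129. 140.]
pot_base 0.87 284 152 [0.368 0.329 0.02 ] rect [362.3 338.5] [42.8 82.5] 30.4 bgr [ 96. 113. 124.]
pot_base 0.68 220 173 [0.361 0.416 0.02 ] rect [353.4 428.9] [45.2 81.6] 22.6 bgr [ 94. 101.  45.]
caster_base 0.95 282 67 [0.466 0.311 0.03 ] rect [468.7 309.8] [34.5 38. ] 6.6 bgr [139. 154. 164.]
spoon 0.92 181 7 [0.558 0.407 0.003] rect [555.7 399.6] [37.1 14.8] 75.9 bgr [165. 182. 194.]
spoon 0.4 282 65 [0.47  0.308 0.003] rect [470.2 307.7] [37.6 40. ] 10.1 bgr [139. 154. 164.]
```

View pics/w1.png

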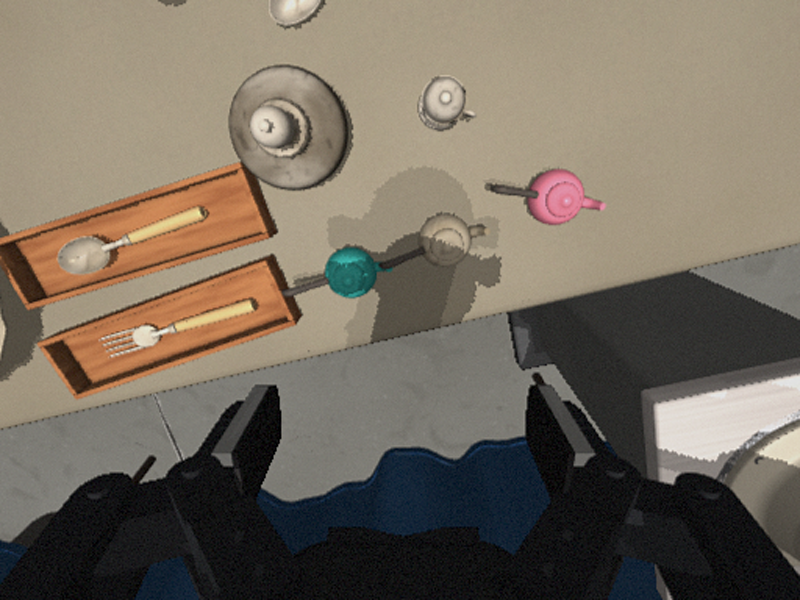

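The wrist view (800×600) shows the burner knob at (272,127) in body circle (290,127), and the caster top at (445,97) with its handle to the lower right. The cream pot is at (445,240): lid (452,240), dark handle going left to (385,265), spout right (483,230). The spoon bowl is at the top, (295,8).

```bash
python3 - <<'E'
from h import *
im=r.get_image("wrist");k=.64
T=np.array(im["world_to_cam"]);print(-T[:3,:3].T@T[:3,3],np.round(T[:3,:3],3).tolist())
for n,u,v,z in[("knob",272,127,.085),("bodycircle",290,127,.022),("potbody",445,239,.018),("potlid",453,240,.038),("hnd",385,265,.02),("spout",483,230,.02),("castertop",446,97,.058),("casterlow",440,106,.012),("casterhandle",470,115,.03)]:
    print(n,np.round(px2w(im,u*k,v*k,z),4))
E
```

```text
[0.44480071 0.34506033 0.37337087] [[-0.241, -0.971, -0.001], [0.917, -0.227, -0.328], [0.318, -0.08, 0.945]]
knob [0.4757 0.4209 0.085 ]
bodycircle [0.4791 0.4243 0.022 ]
potbody [0.3668 0.3288 0.018 ]
potlid [0.3689 0.3238 0.038 ]
hnd [0.3578 0.3823 0.02  ]
spout [0.3671 0.2972 0.02  ]
castertop [0.4683 0.31   0.058 ]
casterlow [0.4667 0.3107 0.012 ]
casterhandle [0.4545 0.2924 0.03  ]
```

```bash
python3 -m crank '[16,-14,0,0,85, 16,-14,0,0,85, 16,-14,0,0,85, 16,-14,0,0,85, 16,-14,0,0,85, 17,-13,0,0,85, 0,0,20,0,85, 0,0,20,0,85, 0,0,10,0,85, 0,0,0,0,85]' 40
python3 - <<'E'
from h import *
im=r.get_image("wrist");cv2.imwrite("pics/w2.png",cv2.resize(im["pixels"],(800,600),interpolation=cv2.INTER_CUBIC))
plan((.4765,.4215,.231),-.245)
for p in[(.4765,.4215,.085),(.4765,.4215,.093)]: print(w2px(im,p)/.64)
for q,z in[("burner",.06),("caster_base",.03),("spoon",.003),("jigger",.04),("pot_base",.02)]:
    for d in r.regions_of(im,q)[:3]:
        m=d["region"].astype(np.uint8);v,u=d["centre"][0]*384,d["centre"][1]*512
        ys,xs=np.nonzero(m);pts=np.array([px2w(im,a,b,z)[:2] for a,b in zip(xs,ys)])
        (c,wh,an)=cv2.minAreaRect((pts*1000).astype(np.float32))
        print(q,round(d["p"],2),int(u),int(v),np.round(px2w(im,u,v,z),3),"rect",np.round(c,1),np.round(wh,1),round(an,1),"bgr",im["pixels"][m>0].mean(0).round())
E
```

```text
t: 4.4
eef_pos: [0.4767, 0.4215, 0.354]
tool_rot: [[0.971, -0.241, -0.001], [-0.241, -0.971, -0.001], [-0.0, 0.002, -1.0]]
force: [-0.0, -0.2, -0.2]
grip_width: 0.0848
grasp_force: 0.0
turn 0.09 deg  shift x -0.3 y 0.2 z 124.0  (j6 0.35, t 4.5)
[403.81499708 301.93255145]
[403.85636725 306.71698985]
burner 0.86 257 171 [0.49  0.419 0.06 ] rect [487.5 422.4] [76.8 77.8] 30.1 bgr [71. 81. 88.]
caster_base 0.75 359 157 [0.471 0.312 0.03 ] rect [469.3 310.2] [52.9 32.9] 50.0 bgr [113. 126. 134.]
caster_base 0.43 353 235 [0.379 0.329 0.03 ] rect [369.1 342.1] [45.9 85.2] 29.3 bgr [105. 123. 135.]
spoon 0.75 274 74 [0.573 0.38  0.003] rect [576.1 357. ] [ 28.1 124.7] 18.6 bgr [152. 169. 179.]
jigger 0.96 151 57 [0.614 0.489 0.04 ] rect [612.9 485.3] [66.8 48.6] 73.6 bgr [132. 138. 143.]
pot_base 0.8 355 238 [0.368 0.326 0.02 ] rect [359.6 339.2] [51.9 81.8] 38.2 bgr [104. 122. 133.]
pot_base 0.72 429 211 [0.382 0.236 0.02 ] rect [381.4 236.4] [81.4 41.7] 48.6 bgr [115. 100. 168.]
pot_base 0.6 284 259 [0.36  0.417 0.02 ] rect [353.5 425.4] [44.1 81.8] 31.1 bgr [93. 99. 37.]
```

View pics/w2.png

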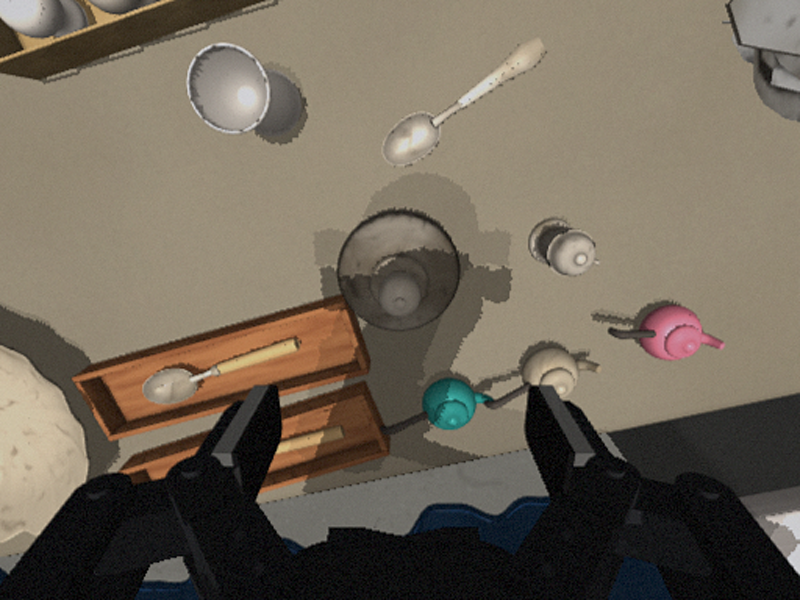

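The view shows the burner at (399,269) with its knob top at (404,299), the spoon from bowl (410,138) to handle end (540,45), the caster top (580,258) and the cream pot (552,372) with its handle going left.

```bash
python3 - <<'E'
from h import *
im=r.get_image("wrist");k=.64
for n,u,v,z in[("knobtop",404,300,.093),("bodycircle",399,269,.022),("castertop",581,259,.062),("cast rim",552,242,.012),("bowl end",386,160,.003),("handle end",543,42,.003),("neck",441,121,.003),("potlid",557,378,.042),("potbody",550,371,.018),("spout",597,367,.02)]:
    print(n,np.round(px2w(im,u*k,v*k,z),4))
E
```

```text
knobtop [0.4805 0.4212 0.093 ]
bodycircle [0.48  0.425 0.022]
castertop [0.4696 0.3111 0.062 ]
cast rim [0.4703 0.3128 0.012 ]
bowl end [0.5543 0.4159 0.003 ]
handle end [0.6003 0.2985 0.003 ]
neck [0.5698 0.3729 0.003 ]
potlid [0.3772 0.3312 0.042 ]
potbody [0.3693 0.3298 0.018 ]
spout [0.3652 0.2941 0.02  ]
```

```bash
python3 -m crank '[3,-1,0,0,85, 0,0,20,0,85, 0,0,20,0,85, 0,0,20,0,85, 0,0,20,0,85, 0,0,20,0,85, 0,0,15,0,85, 0,0,8,0,85, 0,0,0,0,85, 0,0,0,0,30]' 40
python3 -m crank '[0,0,0,0,10, 0,0,0,0,10, 0,0,0,0,10, 0,0,0,0,10, 0,0,0,0,10, 0,0,0,0,10, 0,0,0,0,10, 0,0,0,0,10, 0,0,0,0,10, 0,0,0,0,10]' 50
```

```text
t: 6.0
eef_pos: [0.4802, 0.4219, 0.2325]
tool_rot: [[0.97, -0.241, 0.001], [-0.241, -0.97, 0.001], [0.001, -0.001, -1.0]]
force: [-0.1, 0.7, 1.6]
grip_width: 0.0693
grasp_force: 0.0
t: 7.25
eef_pos: [0.4804, 0.4225, 0.234]
tool_rot: [[0.971, -0.24, 0.003], [-0.24, -0.971, 0.004], [0.002, -0.004, -1.0]]
force: [-0.4, 0.3, 6.7]
grip_width: 0.0238
grasp_force: 43.5
```

```bash
python3 -m crank '[0,0,-10,0,10, 0,0,-20,0,10, 0,0,-30,0,10, 0,0,-30,0,10, 0,0,-30,0,10, 0,0,-30,0,10, 0,0,-30,0,10, 0,0,-15,0,10, 0,0,0,0,10, 0,0,0,0,10]' 50
python3 -m crank '[2,20,0,0,10, 2,35,0,0,10, 2,40,0,0,10, 2,40,0,0,10, 2,40,0,0,10, 2,40,0,0,10, 2,40,0,0,10, 2,40,0,0,10, 2,25,0,0,10, 0,0,0,0,10]' 50
python3 - <<'E'
from h import *
st();im=r.get_image("wrist");cv2.imwrite("pics/w3.png",cv2.resize(im["pixels"],(800,600),interpolation=cv2.INTER_CUBIC))
for p in[(.415,-.095,.139),(.415,-.095,.036)]: print(w2px(im,p)/.64)
for q,z in[("stand_ring",.139),("stand_cup",.044)]:
    for d in r.regions_of(im,q)[:3]:
        v,u=d["centre"][0]*384,d["centre"][1]*512; print(q,d["p"],u/.64,v/.64,px2w(im,u,v,z))
im=r.get_image("top");a=im["pixels"][150:270,230:420];cv2.imwrite("pics/t3.png",cv2.resize(a,(760,480),interpolation=cv2.INTER_CUBIC))
E
```

```text
t: 8.5
eef_pos: [0.4797, 0.4214, 0.4247]
tool_rot: [[0.97, -0.242, -0.003], [-0.242, -0.97, -0.002], [-0.002, 0.003, -1.0]]
force: [-0.4, -0.4, -2.0]
grip_width: 0.0234
grasp_force: 45.4
t: 9.75
eef_pos: [0.4194, 0.1052, 0.4257]
tool_rot: [[0.97, -0.244, -0.002], [-0.244, -0.97, -0.001], [-0.002, 0.001, -1.0]]
force: [-0.2, -0.3, -2.4]
grip_width: 0.0233
grasp_force: 47.0
9.75 [0.4194 0.1052 0.4257] R [[0.97, -0.244, -0.002], [-0.244, -0.97, -0.001], [-0.002, 0.001, -1.0]] J [ 0.62  0.03 -0.4  -0.   -1.14  0.7 ] 0.02331537286114865 47.02626477999729
[737.55588922 218.9895416 ]
[644.88735808 198.85406796]
stand_ring 0.82 641.12 189.84 [ 0.44562887 -0.04144529  0.139     ]
stand_cup 0.59 634.88 186.54000000000002 [ 0.42845446 -0.08400115  0.044     ]
```

View pics/w3.png

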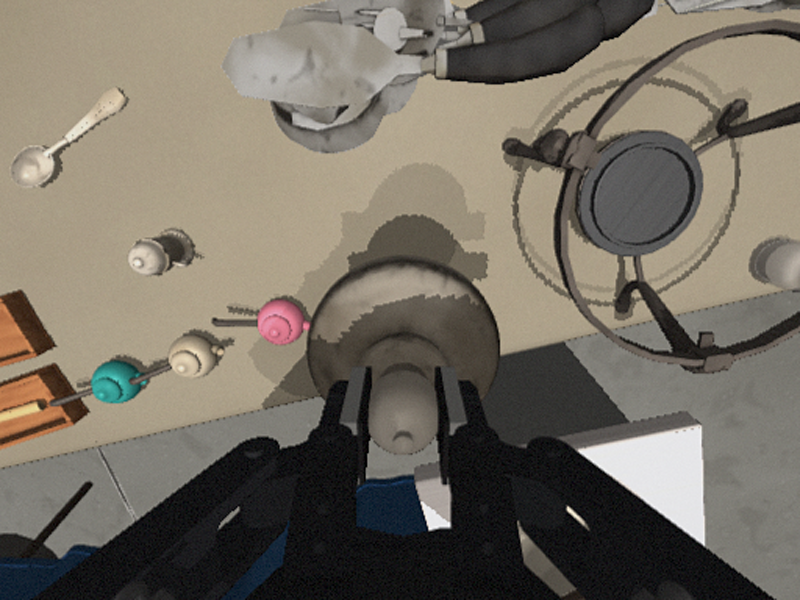

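The burner hangs upright in the gripper. The cup collar is centred at (643,193), and the ring is partly out of view at right. I'll move nearer for a full ring fit.

```bash
python3 -m crank '[3,20,0,0,10, 3,20,0,0,10, 3,20,0,0,10, 3,15,0,0,10, 0,10,0,0,10, 0,0,0,0,10, 0,0,0,0,10, 0,0,0,0,10, 0,0,0,0,10, 0,0,0,0,10]' 50
python3 - <<'E'
from h import *
st();im=r.get_image("wrist");cv2.imwrite("pics/w4.png",cv2.resize(im["pixels"],(800,600),interpolation=cv2.INTER_CUBIC))
for d in r.regions_of(im,"stand_cup")[:2]:
        v,u=d["centre"][0]*384,d["centre"][1]*512; print(d["p"],u/.64,v/.64,px2w(im,u,v,.044))
E
```

```text
t: 11.2
eef_pos: [0.4113, 0.0215, 0.4267]
tool_rot: [[0.971, -0.241, 0.0], [-0.241, -0.971, -0.0], [0.0, -0.0, -1.0]]
force: [-0.1, -0.2, -3.0]
grip_width: 0.0233
grasp_force: 47.1
11.2 [0.4113 0.0215 0.4267] R [[0.971, -0.241, 0.0], [-0.241, -0.971, -0.0], [0.0, -0.0, -1.0]] J [ 0.45 -0.01 -0.43  0.   -1.14  0.88] 0.023304413353937594 47.0888431147614
0.89 561.12 194.39999999999998 [ 0.42945833 -0.11079675  0.044     ]
```

View pics/w4.png

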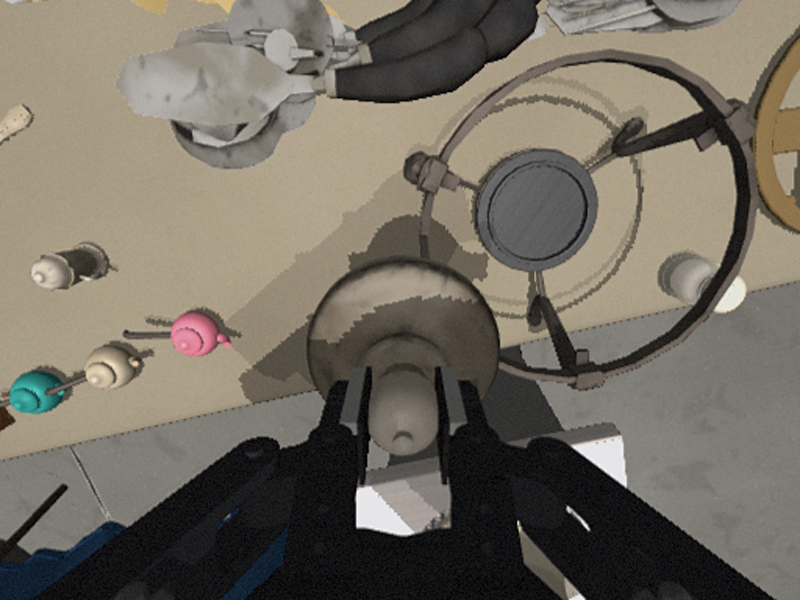

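```bash
python3 - <<'E'
from h import *
from scipy.optimize import least_squares
im=r.get_image("wrist");k=.64
print("cup",px2w(im,538*k,211*k,.044), "pan",px2w(im,537*k,209*k,.036))
P=np.array([(595,50),(500,83),(700,80),(754,190),(735,270),(690,335),(640,370),(447,150)])
W=np.array([px2w(im,a*k,b*k,.139)[:2] for a,b in P])
f=lambda c:np.hypot(*(W-c[:2]).T)-c[2]
s=least_squares(f,[.41,-.1,.1]);print(s.x,np.round(s.fun*1e3,1))
c=s.x[:2]
plan((c[0],c[1],.4267),-.245)
g=im["pixels"].copy()
for z,rad in((.139,.1),(.139,.094),(.044,.038)):
  for t in np.linspace(0,6.28,200):
    u,v=w2px(im,(c[0]+rad*np.cos(t),c[1]+rad*np.sin(t),z));
    if 0<=u<512 and 0<=v<384:g[int(v),int(u)]=(0,0,255)
cv2.imwrite("pics/w4o.png",cv2.resize(g[:260,230:],(780,720))[:600])
E
```

```text
cup [ 0.42092551 -0.09131582  0.044     ] pan [ 0.42107042 -0.09287027  0.036     ]
[ 0.41763023 -0.08965578  0.09907206] [ 0.8  1.7  0.3 -0.4 -1.8  0.2  1.6 -2.4]
turn 0.07 deg  shift x 33.1 y 106.2 z 0.0  (j6 0.88, t 11.3)
```

View pics/w4o.png

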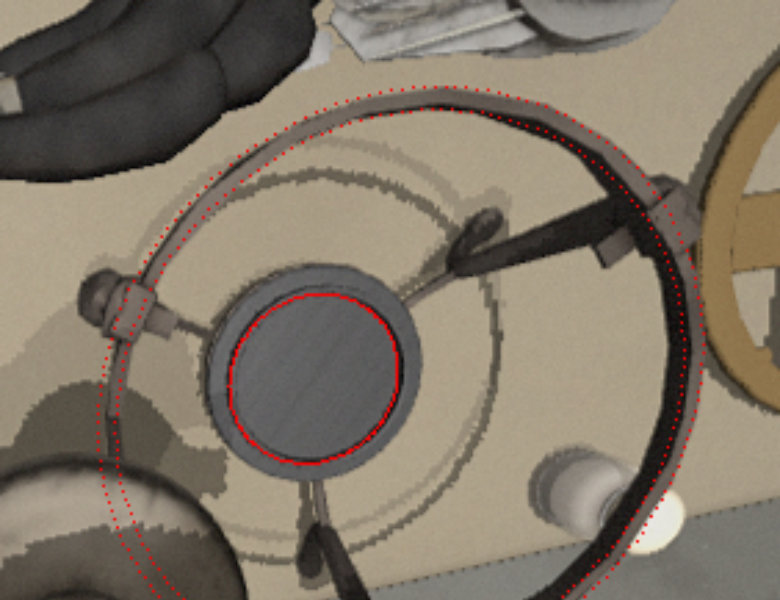

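```bash
python3 -m crank '[4,12,0,0,10, 5,15,0,0,10, 5,15,0,0,10, 5,15,0,0,10, 5,15,0,0,10, 5,15,0,0,10, 4,12,0,0,10, 2,8,0,0,10, 0,0,0,0,10, 0,0,0,0,10]' 50
python3 -c "
from h import *
plan((.4195,-.0913,.28),-.245)"
```

```text
t: 12.6
eef_pos: [0.4194, -0.0908, 0.4267]
tool_rot: [[0.97, -0.241, -0.0], [-0.241, -0.97, 0.0], [-0.0, -0.0, -1.0]]
force: [0.3, -0.2, -3.0]
grip_width: 0.0232
grasp_force: 47.2
turn 0.08 deg  shift x 0.2 y 0.4 z 146.7  (j6 1.16, t 12.6)
```

```bash
python3 -m crank '[0,0.5,10,0,10, 0,0,20,0,10, 0,0,20,0,10, 0,0,20,0,10, 0,0,20,0,10, 0,0,20,0,10, 0,0,18,0,10, 0,0,10,0,10, 0,0,6,0,10, 0,0,0,0,10]' 50
python3 - <<'E'
from h import *
im=r.get_image("wrist");cv2.imwrite("pics/w5.png",cv2.resize(im["pixels"],(800,600),interpolation=cv2.INTER_CUBIC))
E
```

```text
t: 13.85
eef_pos: [0.4194, -0.0914, 0.2826]
tool_rot: [[0.97, -0.241, -0.0], [-0.241, -0.97, -0.0], [-0.0, 0.0, -1.0]]
force: [-1.0, 0.2, -2.2]
grip_width: 0.0231
grasp_force: 47.2
```

View pics/w5.png

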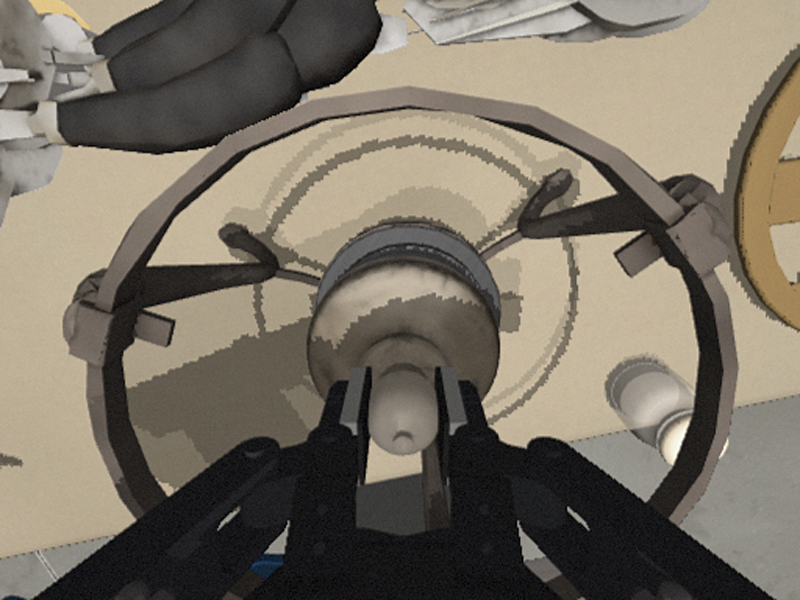

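The burner hangs inside the ring. The pan spans 317–500 (centre 408) against the burner at 307–499 (403), and the ring spans 88–735 (411), so the stand axis is about 2.5 mm to tool +y. I'll check fore-aft and lower.

```bash
python3 - <<'E'
from h import *
im=r.get_image("wrist");k=.64;s=r.get_state();R=np.array(s["tool_rot"]);p0=np.array(s["eef_pos"])
def rel(u,v,z): return np.round((R.T@(px2w(im,u*k,v*k,z)-p0))[:2]*1e3,1)
print("ring top",rel(411,88,.139),"L",rel(88,400,.139),"R",rel(735,400,.139))
print("pan top",rel(408,221,.037),"L",rel(317,310,.037),"R",rel(500,310,.037))
E
```

```text
ring top [97.9  1.2] L [ 13.4 -94.9] R [13.4 98.3]
pan top [50.4  1.7] L [  3.5 -46.2] R [ 3.5 50.4]
```

```bash
python3 -m crank '[-0.5,1.7,0,0,10, 0,0,4,0,10, 0,0,3,0,10, 0,0,2,0,10, 0,0,1,0,10, 0,0,1,0,10, 0,0,1,0,10, 0,0,0,0,10, 0,0,0,0,10, 0,0,0,0,10]' 50
```

```text
t: 15.2
eef_pos: [0.4184, -0.093, 0.2708]
tool_rot: [[0.97, -0.241, 0.0], [-0.241, -0.97, -0.0], [0.0, -0.0, -1.0]]
force: [1.0, -0.7, -2.3]
grip_width: 0.0235
grasp_force: 47.2
```

```bash
python3 -m crank '[0,0,1,0,10, 0,0,1,0,10, 0,0,1,0,10, 0,0,0,0,10, 0,0,0,0,10, 0,0,0,0,10, 0,0,0,0,10, 0,0,0,0,10, 0,0,0,0,10, 0,0,0,0,10]' 50
```

```text
t: 16.45
eef_pos: [0.419, -0.0931, 0.2699]
tool_rot: [[0.971, -0.24, 0.002], [-0.24, -0.971, -0.001], [0.002, 0.0, -1.0]]
force: [-3.8, 1.3, 13.8]
grip_width: 0.0234
grasp_force: 50.6
```

```bash
python3 -m crank '[0,0,-1,0,10, 0,0,0,0,27, 0,0,0,0,32, 0,0,0,0,40, 0,0,0,0,50, 0,0,0,0,60, 0,0,0,0,60, 0,0,0,0,60, 0,0,-5,0,60, 0,0,-10,0,60]' 50
python3 -m crank '[0,0,-20,0,60, 0,0,-25,0,60, 0,0,-25,0,60, 0,0,-25,0,60, 0,0,-25,0,60, 0,0,-15,0,60, 0,0,0,0,60, 0,0,0,0,60, 0,0,0,0,60, 0,0,0,0,85]' 50
python3 - <<'E'
from h import *
im=r.get_image("wrist");cv2.imwrite("pics/w6.png",cv2.resize(im["pixels"],(800,600),interpolation=cv2.INTER_CUBIC))
st()
E
```

```text
t: 17.7
eef_pos: [0.4184, -0.093, 0.2841]
tool_rot: [[0.97, -0.241, -0.001], [-0.241, -0.97, -0.0], [-0.001, 0.0, -1.0]]
force: [0.9, -0.5, -0.0]
grip_width: 0.0602
grasp_force: 0.0
t: 18.95
eef_pos: [0.4184, -0.093, 0.4182]
tool_rot: [[0.97, -0.241, -0.001], [-0.241, -0.97, -0.0], [-0.001, 0.0, -1.0]]
force: [0.2, -0.3, 0.8]
grip_width: 0.076
grasp_force: 0.0
19.0 [ 0.4184 -0.093   0.4182] R [[0.97, -0.241, -0.001], [-0.241, -0.97, -0.0], [-0.001, 0.0, -1.0]] J [ 0.16  0.03 -0.42 -0.   -1.12  1.16] 0.08231288714206839 0.0
```

View pics/w6.png

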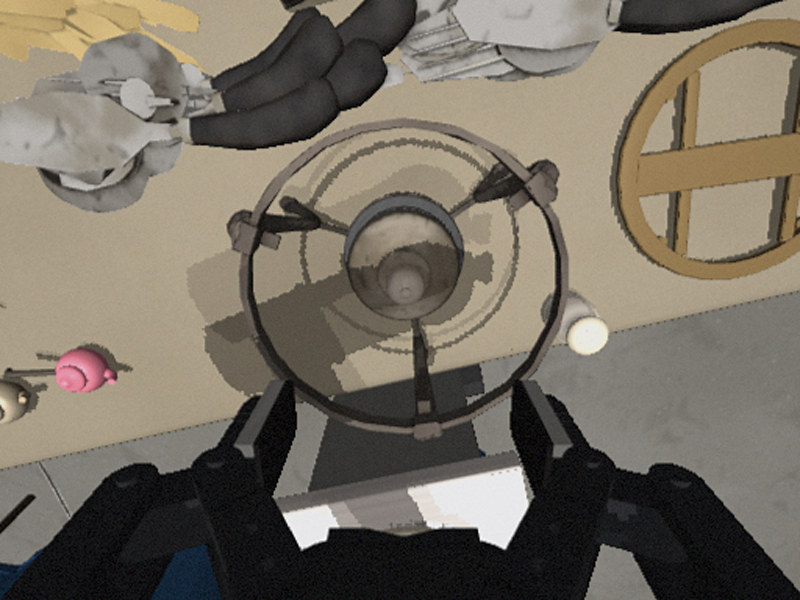

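The burner sits concentric in the cup at (404,265). The ring spans x 240–568 with its top at 119. On to the rest.

```bash
python3 - <<'E'
from h import *
from scipy.optimize import least_squares
im=r.get_image("wrist");k=.64
P=np.array([(240,280),(568,280),(404,119),(470,130),(320,140),(300,400),(500,405),(252,342),(560,335)])
W=np.array([px2w(im,a*k,b*k,.139)[:2] for a,b in P])
f=lambda c:np.hypot(*(W-c[:2]).T)-c[2]
s=least_squares(f,[.41,-.1,.1],loss="soft_l1",f_scale=.001);print(s.x,np.round(f(s.x)*1e3,1))
print("knob",px2w(im,405*k,286*k,.129))
E
python3 -m crank '[2,15,0,0,85, 3,30,0,0,85, 3,35,0,0,85, 4,35,0,0,85, 4,35,0,0,85, 4,35,0,0,85, 4,35,0,0,85, 3,30,0,0,85, 1,15,0,0,85, 0,0,0,0,85]' 50
python3 - <<'E'
from h import *
st();im=r.get_image("wrist");cv2.imwrite("pics/w7.png",cv2.resize(im["pixels"],(800,600),interpolation=cv2.INTER_CUBIC))
for d in r.regions_of(im,"pot_rest")[:2]:
    m=d["region"].astype(np.uint8);ys,xs=np.nonzero(m);pts=np.array([px2w(im,a,b,.016)[:2] for a,b in zip(xs,ys)])*1000
    c,rad=cv2.minEnclosingCircle(pts.astype(np.float32));print(d["p"],c,rad)
E
```

```text
[ 0.41812159 -0.09279322  0.09921971] [-1.  -1.2 -0.3  0.6  0.1  0.1 -0.3  0.6  1.1]
knob [ 0.42118621 -0.09418875  0.129     ]
t: 20.3
eef_pos: [0.3812, -0.3576, 0.4183]
tool_rot: [[0.97, -0.243, -0.001], [-0.243, -0.97, 0.0], [-0.001, -0.0, -1.0]]
force: [0.1, 0.3, 0.1]
grip_width: 0.0852
grasp_force: 0.0
20.3 [ 0.3812 -0.3576  0.4183] R [[0.97, -0.243, -0.001], [-0.243, -0.97, 0.0], [-0.001, -0.0, -1.0]] J [-0.44  0.2  -0.22 -0.   -1.15  1.77] 0.08521023189157863 0.0
0.59 (423.8431396484375, -379.75848388671875) 101.36036682128906
```

View pics/w7.png

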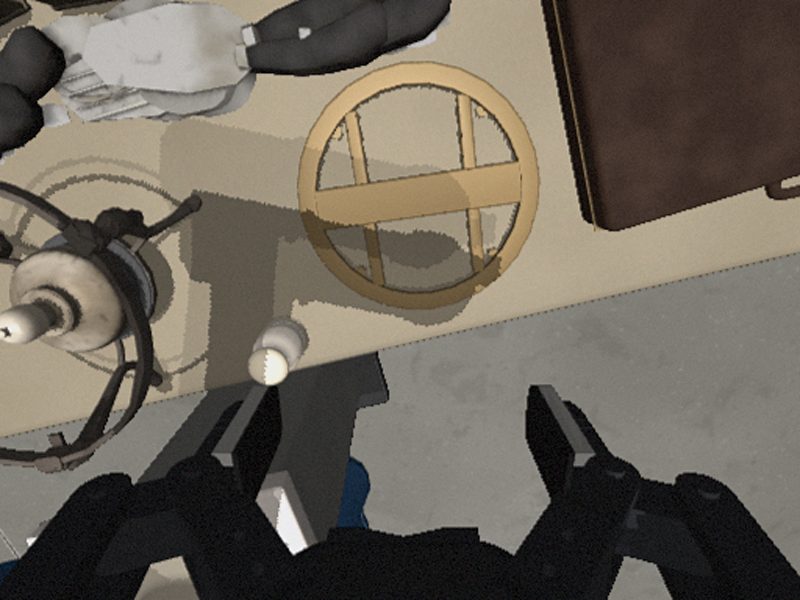

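The rest's circle spans (299–540, 62–308). Its bar edges run (322,188)→(520,162) and (318,226)→(522,202), and its lugs are about 45° off the bar. Kept at its present yaw, the lugs miss the stand's leg blocks.

```bash
python3 - <<'E'
from h import *
from scipy.optimize import least_squares
im=r.get_image("wrist");k=.64
f=lambda u,v:px2w(im,u*k,v*k,.016)[:2]
a,b,c,d=f(322,188),f(520,162),f(318,226),f(522,202)
for p,q in((a,b),(c,d)): print(np.degrees(np.arctan2(*(q-p)[::-1])))
P=[(299,195),(540,180),(419,62),(345,90),(500,95),(420,308),(330,267),(505,275)]
W=np.array([f(*p) for p in P]);g=lambda c:np.hypot(*(W-c[:2]).T)-c[2]
s=least_squares(g,[.42,-.38,.1]);print(s.x,g(s.x)*1e3)
print("bar mid",f(421,176),f(420,214),(f(421,176)+f(420,214))/2)
yaw=np.arctan2(*((b-a)+(d-c))[::-1]);print(yaw)
plan((s.x[0],s.x[1],.28),yaw)
print("salt",px2w(im,269*k,367*k,.066))
E
```

```text
-96.77348237798242
-97.32554188008638
[ 0.42231403 -0.38027215  0.10015232] [ 0.92972855 -0.2877848   0.39493144  0.32672604 -1.27199392 -1.06112155
 -0.96875277  1.93826702]
bar mid [ 0.43857685 -0.38497813] [ 0.40855767 -0.3770616 ] [ 0.42356726 -0.38101986]
-1.6939724636276081
turn 83.13 deg  shift x 18.8 y -43.3 z 138.8  (j6 1.77, t 20.4)
salt [ 0.32389915 -0.22679074  0.066     ]
```

```bash
python3 -m crank '[0,0,0,10.4,85, 0,0,0,10.4,85, 0,0,0,10.4,85, 0,0,0,10.4,85, 0,0,0,10.4,85, 0,0,0,10.4,85, 0,0,0,10.4,85, 0,0,0,10.4,85, 0,0,0,0,85, 0,0,0,0,85]' 50
python3 -m crank '[4,-10,15,0,85, 4,-10,20,0,85, 4,-10,20,0,85, 4,-10,20,0,85, 3,-4,20,0,85, 0,0,20,0,85, 0,0,15,0,85, 0,0,8,0,85, 0,0,0,0,85, 0,0,0,0,85]' 50
python3 - <<'E'
from h import *
plan((.4232,-.3803,.176),-1.694)
im=r.get_image("wrist");cv2.imwrite("pics/w8.png",cv2.resize(im["pixels"],(800,600),interpolation=cv2.INTER_CUBIC))
E
```

```text
t: 21.7
eef_pos: [0.3817, -0.3564, 0.4189]
tool_rot: [[-0.121, -0.993, 0.0], [-0.993, 0.121, -0.0], [0.0, -0.0, -1.0]]
force: [0.6, -0.2, 0.6]
grip_width: 0.0849
grasp_force: 0.0
t: 22.95
eef_pos: [0.4231, -0.3814, 0.2814]
tool_rot: [[-0.124, -0.992, 0.001], [-0.992, 0.124, -0.001], [0.001, -0.001, -1.0]]
force: [0.6, 0.2, 0.1]
grip_width: 0.085
grasp_force: 0.0
turn -0.09 deg  shift x -1.1 y 0.1 z 105.4  (j6 0.32, t 22.9)
```

View pics/w8.png

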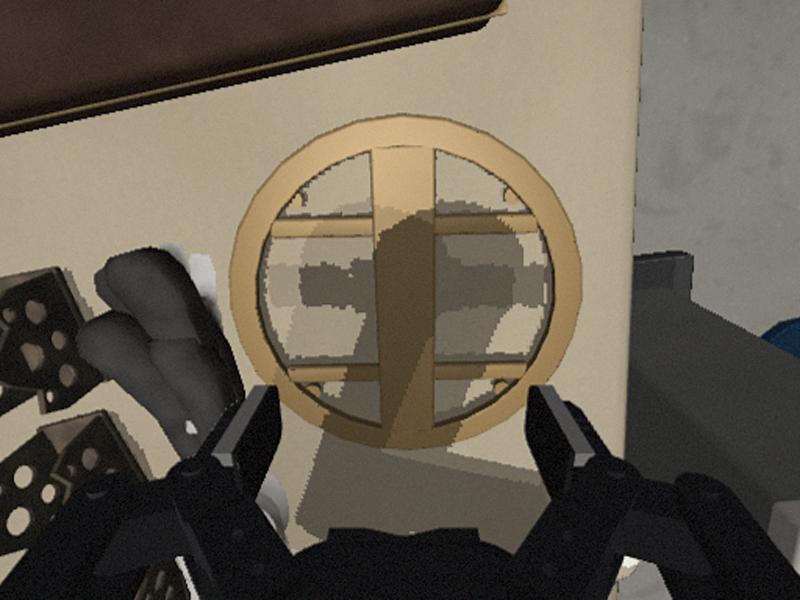

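The gripper is square to the bar (372–435, mid 404); the circle spans 230–581 × 114–449.

```bash
python3 - <<'E'
from h import *
from scipy.optimize import least_squares
im=r.get_image("wrist");k=.64
P=[(230,275),(581,275),(405,114),(405,449),(281,165),(530,165),(270,375),(545,370)]
W=np.array([px2w(im,a*k,b*k,.0145)[:2] for a,b in P]);g=lambda c:np.hypot(*(W-c[:2]).T)-c[2]
s=least_squares(g,[.42,-.38,.1]);print(s.x,np.round(g(s.x)*1e3,1)); plan((s.x[0],s.x[1],.176),-1.694)
E
python3 -m crank '[0,0,20,0,85, 0,0,20,0,85, 0,0,20,0,85, 0,0,20,0,85, 0,0,13,0,85, 0,0,7,0,85, 0,0,3,0,85, 0,0,0,0,85, 0,0,0,0,85, 0,0,0,0,85]' 50
```

```text
[ 0.42231447 -0.38153303  0.09900254] [ 1.2  1.1  0.4  3.6  0.  -0.1 -3.2 -3. ]
turn -0.10 deg  shift x 0.3 y 0.7 z 105.6  (j6 0.32, t 23.1)
t: 24.3
eef_pos: [0.423, -0.3813, 0.1782]
tool_rot: [[-0.125, -0.992, 0.001], [-0.992, 0.125, -0.0], [0.0, -0.001, -1.0]]
force: [-0.5, -0.4, 0.0]
grip_width: 0.085
grasp_force: 0.0
```

```bash
python3 -m crank '[0,0,2,0,60, 0,0,0,0,40, 0,0,0,0,20, 0,0,0,0,20, 0,0,0,0,20, 0,0,0,0,20, 0,0,0,0,20, 0,0,0,0,20, 0,0,0,0,20, 0,0,0,0,20]' 60
python3 -m crank '[0,0,-5,0,20, 0,0,-10,0,20, 0,0,-20,0,20, 0,0,-25,0,20, 0,0,-25,0,20, 0,0,-25,0,20, 0,0,-25,0,20, 0,0,-25,0,20, 0,0,-20,0,20, 0,0,0,0,20]' 60
python3 - <<'E'
from h import *
plan((.4182,-.0929,.36),-1.694)
im=r.get_image("wrist");cv2.imwrite("pics/w9.png",cv2.resize(im["pixels"],(800,600),interpolation=cv2.INTER_CUBIC))
E
```

```text
t: 25.55
eef_pos: [0.4231, -0.3814, 0.176]
tool_rot: [[-0.125, -0.992, 0.001], [-0.992, 0.125, -0.0], [0.0, -0.001, -1.0]]
force: [-0.0, 0.3, 4.7]
grip_width: 0.0321
grasp_force: 59.9
t: 26.8
eef_pos: [0.4228, -0.3812, 0.3571]
tool_rot: [[-0.125, -0.992, 0.003], [-0.992, 0.125, -0.001], [0.001, -0.003, -1.0]]
force: [-0.2, -0.7, -4.1]
grip_width: 0.0316
grasp_force: 59.9
turn -0.11 deg  shift x -285.5 y 40.0 z -2.9  (j6 0.32, t 26.8)
```

View pics/w9.png

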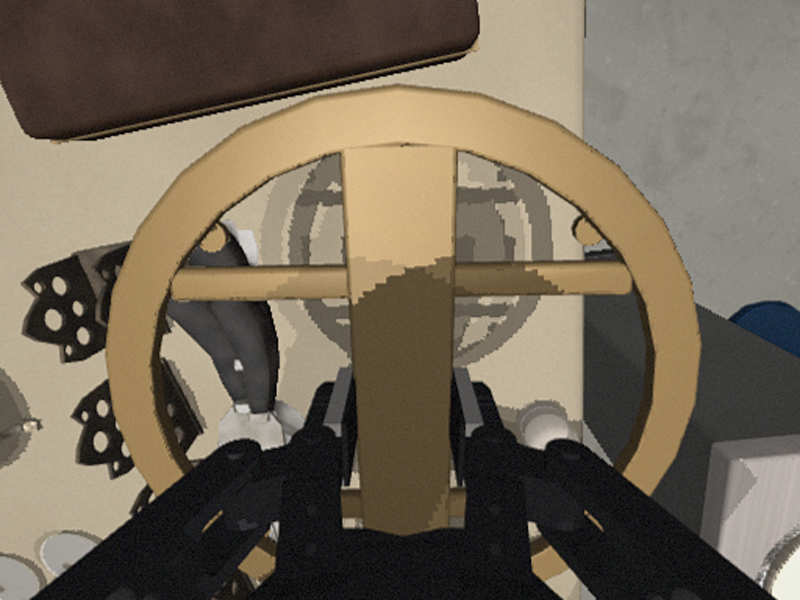

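The rest is held level (rim left 107, right 701, top 85). I'll carry it over the stand.

```bash
python3 - <<'E'
from h import *
im=r.get_image("wrist");k=.64;s=r.get_state();R=np.array(s["tool_rot"]);p0=np.array(s["eef_pos"])
for u,v in((401,85),(107,350),(701,350),(190,180),(610,175)):
  for z in (.197,.190): print(u,v,z,np.round((R.T@(px2w(im,u*k,v*k,z)-p0))[:2]*1e3,1), end=" ")
  print()
E
python3 -m crank '[-15,2,0,0,20, -30,4,0,0,20, -38,5,0,0,20, -38,6,0,0,20, -38,6,0,0,20, -38,6,0,0,20, -38,5,0,0,20, -30,4,0,0,20, -15,2,0,0,20, -5,0,0,0,20]' 60
python3 -c "
from h import *
plan((.4182,-.0929,.320),-1.694)"
```

```text
401 85 0.197 [99.7 -1. ] 401 85 0.19 [100.6  -1.1] 
107 350 0.197 [ 22.2 -96.4] 107 350 0.19 [  18.8 -101.7] 
701 350 0.197 [22.2 95.8] 701 350 0.19 [ 18.7 101.1] 
190 180 0.197 [ 75.4 -60.9] 190 180 0.19 [ 74.9 -64.2] 
610 175 0.197 [76.7 57.8] 610 175 0.19 [76.3 61. ] 
t: 28.15
eef_pos: [0.4185, -0.0927, 0.3554]
tool_rot: [[-0.123, -0.992, -0.001], [-0.992, 0.123, -0.0], [0.0, 0.001, -1.0]]
force: [0.8, 0.3, -2.7]
grip_width: 0.0324
grasp_force: 59.8
turn -0.02 deg  shift x 0.2 y 0.3 z 35.4  (j6 -0.29, t 28.1)
```

```bash
python3 -m crank '[1,0.3,5,0,20, 0,0,8,0,20, 0,0,8,0,20, 0,0,8,0,20, 0,0,5,0,20, 0,0,2,0,20, 0,0,1,0,20, 0,0,0,0,20, 0,0,0,0,20, 0,0,0,0,20]' 60
python3 - <<'E'
from h import *
im=r.get_image("wrist");cv2.imwrite("pics/w10.png",cv2.resize(im["pixels"],(800,600),interpolation=cv2.INTER_CUBIC))
E
```

```text
t: 29.4
eef_pos: [0.4184, -0.0944, 0.3189]
tool_rot: [[-0.125, -0.992, 0.0], [-0.992, 0.125, 0.0], [-0.0, -0.0, -1.0]]
force: [0.0, 0.8, -2.9]
grip_width: 0.0322
grasp_force: 59.8
```

View pics/w10.png

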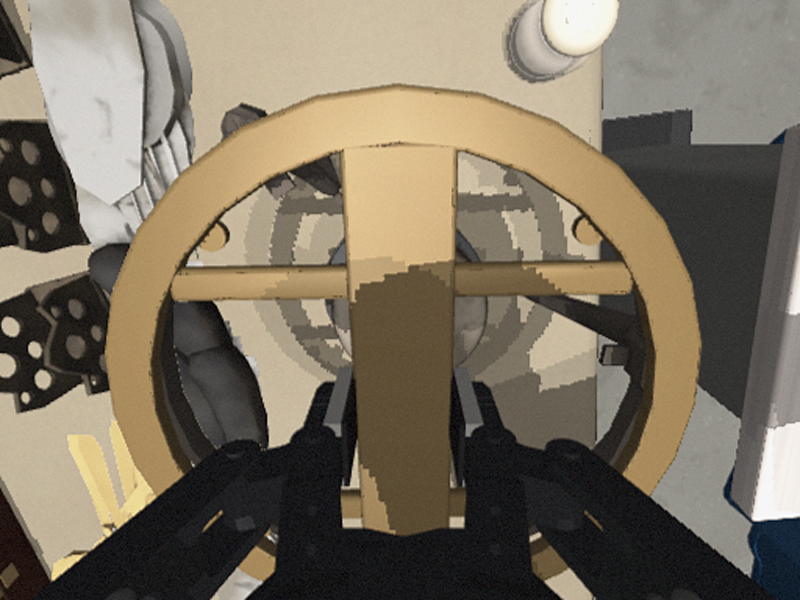

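Lugs at (212,235) and (590,230) are clear of the leg blocks, and the rest hides the ring evenly. Lowering.

```bash
python3 -m crank '[0,0,3,0,20, 0,0,2,0,20, 0,0,2,0,20, 0,0,1.5,0,20, 0,0,1,0,20, 0,0,1,0,20, 0,0,1,0,20, 0,0,0,0,20, 0,0,0,0,20, 0,0,0,0,20]' 60
```

```text
t: 30.7
eef_pos: [0.4184, -0.0944, 0.3072]
tool_rot: [[-0.125, -0.992, 0.0], [-0.992, 0.125, 0.0], [-0.0, -0.0, -1.0]]
force: [0.2, -0.2, -4.1]
grip_width: 0.0326
grasp_force: 59.8
```

```bash
python3 -m crank '[0,0,1,0,20, 0,0,1,0,20, 0,0,0,0,20, 0,0,0,0,20, 0,0,0,0,35, 0,0,0,0,40, 0,0,0,0,50, 0,0,0,0,50, 0,0,0,0,50, 0,0,0,0,50]' 60
python3 -m crank '[0,0,-5,0,50, 0,0,-10,0,50, 0,0,-20,0,50, 0,0,-20,0,50, 0,0,-20,0,50, 0,0,-20,0,50, 0,0,-10,0,50, 0,0,0,0,50, 0,0,0,0,50, 0,0,0,0,60]' 40
python3 - <<'E'
from h import *
st();im=r.get_image("wrist");cv2.imwrite("pics/w11.png",cv2.resize(im["pixels"],(800,600),interpolation=cv2.INTER_CUBIC))
E
```

```text
t: 31.95
eef_pos: [0.4184, -0.0944, 0.3052]
tool_rot: [[-0.125, -0.992, 0.0], [-0.992, 0.125, -0.0], [0.0, -0.0, -1.0]]
force: [0.1, 1.1, -0.1]
grip_width: 0.0501
grasp_force: 0.0
t: 33.2
eef_pos: [0.4182, -0.0944, 0.4095]
tool_rot: [[-0.125, -0.992, -0.002], [-0.992, 0.125, -0.0], [0.0, 0.002, -1.0]]
force: [0.4, -0.3, 0.2]
grip_width: 0.06
grasp_force: 0.0
33.2 [ 0.4182 -0.0944  0.4095] R [[-0.125, -0.992, -0.002], [-0.992, 0.125, -0.0], [0.0, 0.002, -1.0]] J [ 0.16  0.04 -0.43 -0.   -1.1  -0.28] 0.05999468198941087 0.0
```

View pics/w11.png

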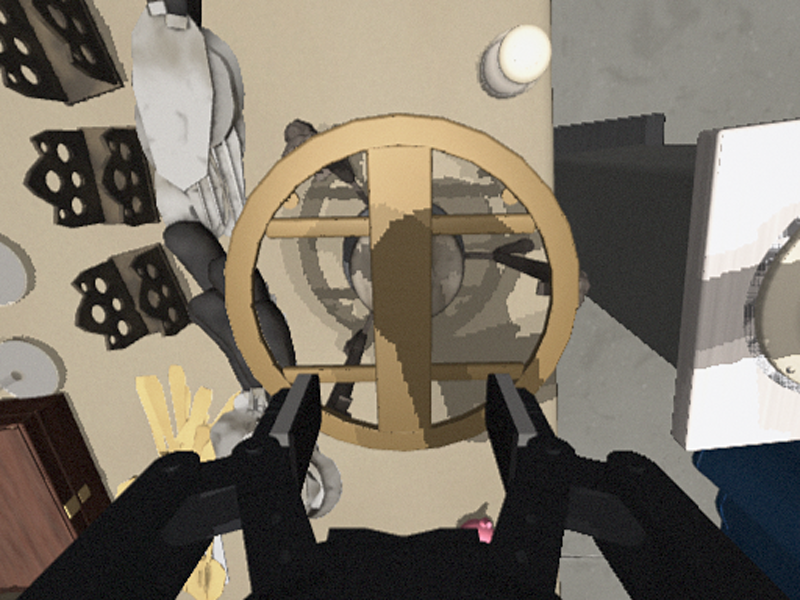

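The rest lies flat and concentric: its circle 226–580 × 114–449 matches its look on the table from the same relative height. Now the pot; from here on I'll work from mask numbers rather than pictures.

```bash
python3 -m crank '[-15,4,0,0,60, -35,10,0,0,60, -50,12,0,0,60, -55,13,0,0,60, -55,13,0,0,60, -55,13,0,0,60, -55,13,0,0,60, -50,12,0,0,60, -30,8,0,0,70, -15,4,0,0,70]' 40
python3 -m crank '[0,0,20,0,70, 0,0,20,0,70, 0,0,15,0,70, 0,0,5,0,70, 0,0,0,0,70, 0,0,0,0,70, 0,0,0,0,70, 0,0,0,0,70, 0,0,0,0,70, 0,0,0,0,70]' 40
cat >> h.py <<'E'
def masks(im,q,z,n=3):
    out=[]
    for d in r.regions_of(im,q)[:n]:
        m=d["region"].astype(np.uint8);ys,xs=np.nonzero(m)
        if len(xs)<20: continue
        pts=np.array([px2w(im,a,b,z)[:2] for a,b in zip(xs,ys)])*1000
        dt=cv2.distanceTransform(cv2.copyMakeBorder(m,1,1,1,1,cv2.BORDER_CONSTANT),cv2.DIST_L2,5)[1:-1,1:-1]
        v,u=np.unravel_index(dt.argmax(),dt.shape)
        c0=px2w(im,u,v,z)*1000;e=px2w(im,u+dt.max(),v,z)*1000
        (c,wh,an)=cv2.minAreaRect(pts.astype(np.float32))
        print(q,"p",round(d["p"],2),"incircle",np.round(c0[:2],1),"r",round(np.hypot(*(e-c0)[:2]),1),"rect",np.round(c,1),np.round(wh,1),round(an,1),"bgr",im["pixels"][m>0].mean(0).round(),"px",xs.min(),xs.max(),ys.min(),ys.max())
        out.append((m,pts,c0))
    return out
E
python3 - <<'E'
from h import *
st();im=r.get_image("wrist");cv2.imwrite("pics/w12.png",im["pixels"])
for m,pts,c0 in masks(im,"pot_base",.016):
    d=pts-c0[:2];rr=np.hypot(*d.T);far=rr>27
    a=np.degrees(np.arctan2(d[far,1],d[far,0]));h,b=np.histogram(a,36,(-180,180));print([(int(b[i]+5),int(h[i]),round(rr[far][(a>=b[i])&(a<b[i]+10)].max(),1)) for i in range(36) if h[i]>2])
E
```

```text
t: 34.5
eef_pos: [0.3686, 0.3316, 0.4095]
tool_rot: [[-0.123, -0.992, -0.001], [-0.992, 0.123, -0.001], [0.001, 0.001, -1.0]]
force: [-0.1, 0.4, 0.5]
grip_width: 0.07
grasp_force: 0.0
t: 35.75
eef_pos: [0.3689, 0.3301, 0.3503]
tool_rot: [[-0.125, -0.992, 0.0], [-0.992, 0.125, 0.0], [-0.0, -0.0, -1.0]]
force: [-0.1, -1.0, 0.3]
grip_width: 0.0698
grasp_force: 0.0
35.75 [0.3689 0.3301 0.3503] R [[-0.125, -0.992, 0.0], [-0.992, 0.125, 0.0], [-0.0, -0.0, -1.0]] J [ 1.06  0.21 -0.38  0.   -0.97 -1.18] 0.06981105731112133 0.0
pot_base p 0.87 incircle [357.2 412.4] r 21.0 rect [353.8 429.6] [44.2 98.1] 15.6 bgr [110. 116.  50.] px 257 293 212 283
pot_base p 0.7 incircle [365.2 327.4] r 20.4 rect [369.9 342.8] [92.3 42.6] 74.3 bgr [70. 82. 90.] px 242 279 142 222
pot_base p 0.66 incircle [379.2 232.7] r 21.9 rect [379.7 244.6] [91.9 43.8] 85.4 bgr [117. 103. 172.] px 215 258 44 140
[(-95, 12, np.float64(32.1)), (-85, 14, np.float64(32.4)), (85, 117, np.float64(69.3)), (95, 26, np.float64(61.6))]
[(-85, 17, np.float64(32.1)), (85, 34, np.float64(62.2)), (95, 101, np.float64(65.2))]
[(-125, 8, np.float64(31.8)), (-115, 59, np.float64(36.4)), (-105, 9, np.float64(35.3)), (65, 182, np.float64(61.6)), (75, 9, np.float64(38.4))]
```

```bash
python3 - <<'E'
from h import *
im=r.get_image("wrist")
m,pts,c0=masks(im,"pot_base",.018)[1]
d=pts-c0[:2]
for lo,hi in((28,45),(45,70)):
  for s in(1,-1):
    k=(np.hypot(*d.T)>lo)&(np.hypot(*d.T)<hi)&(s*d[:,1]>0)
    if k.any(): mm=d[k].mean(0);print(s,lo,k.sum(),mm,np.degrees(np.arctan2(s*mm[1],s*mm[0])))
k=d[:,1]>28;vx=cv2.fitLine(d[k].astype(np.float32),cv2.DIST_L2,0,.01,.01).ravel();print(vx,np.degrees(np.arctan2(vx[1],vx[0])))
plan((.367,.328,.22),np.radians(-88))
E
```

```text
pot_base p 0.77 incircle [358.5 412.4] r 19.9 rect [353.6 429.1] [42.8 98.7] 14.1 bgr [109. 116.  49.] px 258 293 212 284
pot_base p 0.76 incircle [365.3 328. ] r 20.8 rect [369.3 341.3] [90.1 42.2] 73.1 bgr [70. 82. 89.] px 243 280 142 221
pot_base p 0.61 incircle [379.2 233.7] r 21.8 rect [379.6 245. ] [90.4 43.7] 85.6 bgr [117. 103. 172.] px 215 258 45 140
1 28 66 [-0.92083218 35.55969881] 91.48336489824499
-1 28 32 [  2.18846293 -30.25761443] 94.13686688652166
1 45 48 [-1.81920838 53.7454667 ] 91.9386413158392
[ 0.05822328 -0.9983036  -1.2794302  43.351555  ] -86.66216
turn -9.17 deg  shift x 2.0 y 2.0 z 130.2  (j6 -1.18, t 36.0)
```

```bash
python3 -m crank '[2,2,0,-9.5,70, 0,0,20,0,70, 0,0,25,0,70, 0,0,25,0,70, 0,0,25,0,70, 0,0,25,0,70, 0,0,20,0,70, 0,0,10,0,70, 0,0,0,0,70, 0,0,0,0,70]' 25
python3 - <<'E'
from h import *
st();im=r.get_image("wrist");cv2.imwrite("pics/w13.png",im["pixels"]);masks(im,"pot_base",.016)
for y in(.328,): print([np.round(w2px(im,(x,y,.016))) for x in(.3445,.3665,.3885)])
E
```

```text
t: 37.2
eef_pos: [0.3669, 0.3287, 0.2009]
tool_rot: [[0.041, -0.999, 0.001], [-0.999, -0.041, 0.001], [-0.001, -0.001, -1.0]]
force: [0.3, -0.1, -0.0]
grip_width: 0.0699
grasp_force: 0.0
37.2 [0.3669 0.3287 0.2009] R [[0.041, -0.999, 0.001], [-0.999, -0.041, 0.001], [-0.001, -0.001, -1.0]] J [ 1.06  0.42 -0.56  0.   -0.59 -1.02] 0.06989808148453217 0.0
pot_base p 0.94 incircle [349.7 398.6] r 7.6 rect [360.4 402.8] [38.4 33.6] 36.8 bgr [100. 106.  38.] px 236 295 304 342
pot_base p 0.77 incircle [378.8 233.7] r 21.9 rect [380.2 247.8] [93.6 44. ] 83.6 bgr [123. 108. 182.] px 192 286 0 178
pot_base p 0.59 incircle [365.5 327.9] r 21.0 rect [359.3 348.3] [ 43.8 106.9] 18.6 bgr [73. 85. 93.] px 226 295 185 333
[array([295., 237.]), array([259., 236.]), array([224., 235.])]
```

```bash
python3 -m crank '[1,1.4,8,0,70, 0,0,10,0,70, 0,0,6,0,70, 0,0,2.5,0,70, 0,0,0,0,70, 0,0,0,0,60, 0,0,0,0,50, 0,0,0,0,46, 0,0,0,0,40, 0,0,0,0,35]' 25
python3 -m crank '[0,0,0,0,30, 0,0,0,0,30, 0,0,0,0,30, 0,0,0,0,30, 0,0,0,0,30, 0,0,-2,0,30, 0,0,-4,0,30, 0,0,-6,0,30, 0,0,-10,0,30, 0,0,0,0,30]' 30
```

```text
t: 38.55
eef_pos: [0.3653, 0.3273, 0.1741]
tool_rot: [[0.041, -0.999, 0.0], [-0.999, -0.041, 0.0], [-0.0, -0.0, -1.0]]
force: [-2.1, -0.4, 6.0]
grip_width: 0.0422
grasp_force: 25.0
t: 39.8
eef_pos: [0.3655, 0.3276, 0.1967]
tool_rot: [[0.041, -0.999, 0.001], [-0.999, -0.041, 0.002], [-0.002, -0.001, -1.0]]
force: [0.1, 0.7, -1.7]
grip_width: 0.042
grasp_force: 30.6
```

```bash
python3 -m crank '[0,0,-15,0,30, 0,0,-25,0,30, 0,0,-30,0,30, 0,0,-30,0,30, 0,0,-30,0,30, 0,0,-30,0,30, 0,0,-30,0,30, 0,0,-15,0,30, 0,0,-8,0,30, 0,0,0,0,30]' 30
python3 -m crank '[15,-1,0,0,30, 35,-3,0,0,30, 50,-4,0,0,30, 55,-5,0,0,30, 55,-5,0,0,30, 55,-5,0,0,30, 55,-5,0,0,30, 50,-4,0,0,30, 35,-3,0,0,30, 18,-2,0,0,30]' 30
python3 - <<'E'
from h import *
st();im=r.get_image("wrist");cv2.imwrite("pics/w14.png",im["pixels"])
masks(im,"pot_base",.41-.174+.016); masks(im,"pot_rest",.146)
plan((.4195,-.094,.33),np.radians(-87.6))
E
```

```text
t: 41.05
eef_pos: [0.3652, 0.3272, 0.4082]
tool_rot: [[0.041, -0.999, -0.001], [-0.999, -0.041, -0.0], [0.0, 0.001, -1.0]]
force: [-0.6, -0.3, -1.1]
grip_width: 0.0418
grasp_force: 30.7
t: 42.3
eef_pos: [0.4186, -0.0961, 0.4077]
tool_rot: [[0.038, -0.999, -0.002], [-0.999, -0.038, -0.0], [0.0, 0.002, -1.0]]
force: [-0.6, 0.3, -0.2]
grip_width: 0.0419
grasp_force: 30.7
42.3 [ 0.4186 -0.0961  0.4077] R [[0.038, -0.999, -0.002], [-0.999, -0.038, -0.0], [0.0, 0.002, -1.0]] J [ 0.16  0.04 -0.43 -0.   -1.1  -0.12] 0.0419181373427755 30.744082261808217
pot_base p 0.59 incircle [419.  -97.1] r 20.6 rect [414.9 -87.8] [43.9 79.4] 25.4 bgr [ 93. 109. 119.] px 218 297 207 341
pot_rest p 0.72 incircle [ 413.9 -139.5] r 18.6 rect [418.9 -98.3] [199.4 192.8] 3.9 bgr [ 99. 138. 164.] px 143 371 74 285
turn -0.22 deg  shift x -0.9 y -0.7 z 77.8  (j6 -0.12, t 42.5)
```

```bash
python3 -m crank '[-1.5,-0.5,10,0,30, 0,0,15,0,30, 0,0,15,0,30, 0,0,15,0,30, 0,0,12,0,30, 0,0,8,0,30, 0,0,6,0,30, 0,0,3,0,30, 0,0,0,0,30, 0,0,0,0,30]' 30
python3 -m crank '[0,0,1,0,30, 0,0,1,0,30, 0,0,0,0,30, 0,0,0,0,30, 0,0,0,0,30, 0,0,0,0,30, 0,0,0,0,30, 0,0,0,0,30, 0,0,0,0,30, 0,0,0,0,30]' 30
```

```text
t: 43.7
eef_pos: [0.4201, -0.0924, 0.325]
tool_rot: [[0.041, -0.999, 0.001], [-0.999, -0.041, 0.0], [-0.0, -0.001, -1.0]]
force: [0.2, -0.1, -1.4]
grip_width: 0.0418
grasp_force: 30.7
t: 44.95
eef_pos: [0.42, -0.0924, 0.3227]
tool_rot: [[0.041, -0.999, -0.0], [-0.999, -0.041, -0.0], [0.0, 0.0, -1.0]]
force: [-0.5, 0.5, -2.2]
grip_width: 0.0424
grasp_force: 30.7
```

```bash
python3 -m crank '[1.5,0,0,0,30, 0,0,0.7,0,30, 0,0,0.7,0,30, 0,0,0.7,0,30, 0,0,0,0,30, 0,0,0,0,30, 0,0,0,0,30, 0,0,0,0,30, 0,0,0,0,30, 0,0,0,0,30]' 30
```

```text
t: 46.2
eef_pos: [0.42, -0.0939, 0.3206]
tool_rot: [[0.041, -0.999, 0.0], [-0.999, -0.041, -0.0], [0.0, -0.0, -1.0]]
force: [-0.2, 1.1, -1.4]
grip_width: 0.0415
grasp_force: 30.7
```

```bash
python3 -m crank '[0,0,0.5,0,30, 0,0,0.5,0,30, 0,0,0,0,30, 0,0,0,0,30, 0,0,0,0,30, 0,0,0,0,30, 0,0,0,0,30, 0,0,0,0,30, 0,0,0,0,30, 0,0,0,0,30]' 30
```

```text
t: 47.45
eef_pos: [0.4201, -0.0939, 0.3198]
tool_rot: [[0.041, -0.999, 0.0], [-0.999, -0.041, -0.0], [0.0, -0.0, -1.0]]
force: [-1.9, 1.1, 3.9]
grip_width: 0.0417
grasp_force: 31.1
```

```bash
python3 -m crank '[0,0,0,0,43, 0,0,0,0,46, 0,0,0,0,52, 0,0,0,0,60, 0,0,0,0,66, 0,0,0,0,66, 0,0,0,0,66, 0,0,-5,0,66, 0,0,-10,0,66, 0,0,-15,0,66]' 30
python3 -m crank '[0,0,-20,0,66, 0,0,-25,0,66, 0,0,-15,0,66, 0,0,-5,0,66, 0,0,0,0,66, 0,0,0,0,66, 0,0,0,0,66, 0,0,0,0,66, 0,0,0,0,66, 0,0,0,0,66]' 30
python3 - <<'E'
from h import *
st();im=r.get_image("wrist");cv2.imwrite("pics/w15.png",im["pixels"])
masks(im,"pot_base",.146+.016)
for m,p,c in masks(im,"pot_rest",.146): print(cv2.minEnclosingCircle(p.astype(np.float32)))
masks(im,"salt_jar",.05)
E
```

```text
t: 48.7
eef_pos: [0.42, -0.0939, 0.3504]
tool_rot: [[0.041, -0.999, -0.0], [-0.999, -0.041, -0.0], [0.0, 0.0, -1.0]]
force: [-0.1, 0.4, -0.5]
grip_width: 0.0662
grasp_force: 0.0
t: 49.95
eef_pos: [0.42, -0.0938, 0.4146]
tool_rot: [[0.041, -0.999, -0.0], [-0.999, -0.041, -0.0], [0.0, 0.0, -1.0]]
force: [-0.2, -0.7, -0.4]
grip_width: 0.0658
grasp_force: 0.0
49.95 [ 0.42   -0.0938  0.4146] R [[0.041, -0.999, -0.0], [-0.999, -0.041, -0.0], [0.0, 0.0, -1.0]] J [ 0.16  0.04 -0.42 -0.   -1.11 -0.12] 0.06576891700017504 0.0
pot_base p 0.65 incircle [400.7  56.9] r 3.7 rect [398.4  56.2] [21.5  8.3] 17.0 bgr [ 81.  72. 122.] px 264 284 333 340
pot_base p 0.64 incircle [421.  -93.4] r 20.9 rect [424.7 -76.4] [98.9 43.5] 76.6 bgr [ 87. 102. 111.] px 232 283 161 269
pot_rest p 0.96 incircle [ 409.9 -178.3] r 17.1 rect [419.1 -95.6] [198.7 198.9] 47.3 bgr [ 95. 134. 159.] px 148 370 72 284
((418.9014587402344, -93.91658020019531), 100.84054565429688)
salt_jar p 0.91 incircle [ 329.9 -221.3] r 20.6 rect [ 329.1 -221.7] [51.9 39.4] 9.9 bgr [187. 200. 205.] px 323 371 33 74
```

The pot stands upright at (421,-93) mm against the rest at (419,-94). Now the caster.

```bash
python3 -m crank '[-15,-2,0,0,66, -35,-5,0,0,66, -48,-8,0,0,66, -52,-9,0,0,66, -52,-9,0,0,66, -52,-9,0,0,66, -52,-9,0,0,66, -48,-8,0,0,66, -33,-5,0,0,66, -15,-2,0,0,66]' 30
python3 -m crank '[0,0,10,9.6,66, 0,0,15,9.6,66, 0,0,15,9.6,66, 0,0,10,9.6,66, 0,0,5,0,66, 0,0,0,0,66, 0,0,0,0,66, 0,0,0,0,66, 0,0,0,0,66, 0,0,0,0,66]' 30
cat > c.py <<'E'
from h import *
st();im=r.get_image("wrist")
for m,pts,c0 in masks(im,"caster_base",.035,2):
    M=cv2.moments(m);vis=m*0
    d=pts-c0[:2];k=np.hypot(*d.T)>20;print(k.sum(),d[k].mean(0) if k.any() else"",[np.degrees(np.arctan2(*d[k].mean(0)[::-1]))if k.any() else""])
    ys,xs=np.nonzero(m);a=im["pixels"][max(ys.min()-15,0):ys.max()+15,max(0,xs.min()-15):xs.max()+15].mean(2)
    for row in a[::2,::2]: print(''.join(" .:-=+*#%@"[min(9,int(x/24))] for x in row))
    break
E
python3 c.py
```

```text
t: 51.4
eef_pos: [0.4691, 0.3128, 0.4141]
tool_rot: [[0.043, -0.999, -0.001], [-0.999, -0.043, -0.0], [0.0, 0.001, -1.0]]
force: [0.5, -1.0, -1.4]
grip_width: 0.0657
grasp_force: 0.0
t: 52.65
eef_pos: [0.4696, 0.3105, 0.3597]
tool_rot: [[-0.589, -0.808, 0.0], [-0.808, 0.589, 0.0], [-0.0, -0.0, -1.0]]
force: [-0.2, 0.4, 0.1]
grip_width: 0.0662
grasp_force: 0.0
52.65 [0.4696 0.3105 0.3597] R [[-0.589, -0.808, 0.0], [-0.808, 0.589, 0.0], [-0.0, -0.0, -1.0]] J [ 0.87  0.32 -0.21  0.   -1.04 -1.5 ] 0.06615519656688772 0.0
```

```bash
python3 c.py | tail -n +2; python3 - <<'E'
from h import *
im=r.get_image("wrist");u,v=w2px(im,(.469,.311,.03));print(u,v)
u,v=int(u),int(v);a=cv2.cvtColor(im["pixels"],cv2.COLOR_BGR2HSV);b=im["pixels"]
a=b[v-36:v+36,u-36:u+36].astype(float).mean(2)
for row in a[::2]: print(''.join(" .:-=+*#%@"[min(9,int(x/22))] for x in row))
E
```

```text
caster_base p 0.84 incircle [463.9 303.5] r 15.2 rect [466.2 306.7] [42.8 29.8] 50.6 bgr [75. 84. 89.] px 244 272 151 189
104 [13.09255176 16.44684035] [np.float64(51.478361979250046)]
++++--:::--:-:::-:::-:::---::
++++--::::-::-::::--::--:--:-
++++:-:--::::::-::::--:-:--::
+++--::::::::::::::::--::-:-:
+++-:---:--:-:::-:-::--::::--
:::::::::-::-::::::-:-:::--::
::::--::-::::::::::-::::----:
::::::-:::::-:::::-:::::::-::
:::::::::::-::=:::-:::-:--:-:
::::::-:::-:--=----:::--:::-:
--::::::-::------==-:-:-:::-:
--::::::::---:-::-==--::::-::
-:-::::-:--:....:.:-=-:-:::--
::::-::-:--.::-:::.---:-:-::-
::-::-::--:----::-::---::::-:
=:=:::-:-:::-----:::.=:-:--:-
+=++--::-::--------::::::-::-
++++++++--------==--:-::::::-
++++++++------==-==--:::--:-:
+++=+++=:--========--:-:-::::
+==+++++:----=======-:-:-:-:-
+++++++=:--=-----===-:---::::
++++++++:-----==-----:-:::=::
=++++=++=-=---==------==+++++
+++=+++++:-=--------:=+++++++
==+++++++=.--------:=++++++++
=++++=++++=-------==+++++++++
+++++++++++++=--=++++++++++++
++++++++++++++++++++++=++++++
+++++=++++++++++++++++=++++++
++++==+=+++=+++
[... 2069 characters left out ...]
+=-----------=+++++++++++++++++++++++++++++
++++++++++++++++++++++++++++++++++++++++++++++++++++++++++++++++++++++++
++++++++++++++++++++++++++++++++++++++++++++++++++++++++++++++++++++++++
++++++++++++++++++++++++++++++++++++++++++++++++++++++++++++++++++++++++
+*+*+*+++++++++++++++++++++++**+*******+*+*++++*++++++++++++++++++++++++
************++*+*++++************************************+*********+*++*
************************************************************************
************************************************************************
*****************************************************************+******
***+********************************************************************
```

The caster is centred between the fingers with its handle along tool +x. Descend and grip.

```bash
python3 -m crank '[0,0,15,0,66, 0,0,25,0,66, 0,0,25,0,66, 0,0,25,0,66, 0,0,25,0,66, 0,0,25,0,66, 0,0,20,0,66, 0,0,10,0,66, 0,0,5,0,66, 0,0,0,0,50]' 25
python3 -m crank '[0,0,0,0,40, 0,0,0,0,30, 0,0,0,0,25, 0,0,0,0,25, 0,0,0,0,25, 0,0,0,0,25, 0,0,0,0,25, 0,0,-3,0,25, 0,0,-5,0,25, 0,0,0,0,25]' 30
```

```text
t: 54.15
eef_pos: [0.4697, 0.3106, 0.1846]
tool_rot: [[-0.589, -0.808, 0.0], [-0.808, 0.589, 0.0], [-0.0, -0.0, -1.0]]
force: [-0.3, 0.3, 0.0]
grip_width: 0.0506
grasp_force: 0.0
t: 55.4
eef_pos: [0.4697, 0.3106, 0.1929]
tool_rot: [[-0.589, -0.808, 0.0], [-0.808, 0.589, 0.001], [-0.001, -0.0, -1.0]]
force: [-0.2, 0.1, -1.4]
grip_width: 0.0314
grasp_force: 29.9
```

```bash
python3 -m crank '[0,0,-15,0,25, 0,0,-25,0,25, 0,0,-30,0,25, 0,0,-25,0,25, 0,0,-12,10.7,25, 0,0,0,10.7,25, 0,0,0,10.7,25, 0,0,0,10.7,25, 0,0,0,10.7,25, 0,0,0,0,25]' 30
python3 -m crank '[3,-10,0,0,25, 6,-20,0,0,25, 8,-28,0,0,25, 9,-32,0,0,25, 9,-32,0,0,25, 9,-32,0,0,25, 8,-28,0,0,25, 5,-18,0,0,25, 3,-10,0,0,25, 0,0,0,0,25]' 30
python3 -c "
from h import *
plan((.41,.1,.187),-3.1416)
im=r.get_image('wrist')
for q in('pot_base','salt_jar','spoon','stand_ring'): masks(im,q,.05,2)"
```

```text
t: 56.65
eef_pos: [0.4696, 0.3104, 0.3004]
tool_rot: [[-1.0, -0.01, 0.001], [-0.01, 1.0, 0.001], [-0.001, 0.001, -1.0]]
force: [0.6, 0.1, -0.2]
grip_width: 0.0314
grasp_force: 29.9
t: 57.9
eef_pos: [0.4112, 0.0998, 0.2998]
tool_rot: [[-1.0, -0.007, 0.0], [-0.007, 1.0, 0.0], [-0.0, 0.0, -1.0]]
force: [0.3, -1.0, -1.4]
grip_width: 0.0313
grasp_force: 29.9
turn 0.42 deg  shift x 1.2 y 0.2 z 112.8  (j6 -2.19, t 57.9)
pot_base p 0.72 incircle [371.2 216. ] r 18.0 rect [373.3 233. ] [86.  36.8] 82.4 bgr [128. 113. 188.] px 374 467 130 185
spoon p 0.56 incircle [526.3 340.1] r 9.4 rect [535.  309.4] [26.  82.5] 17.1 bgr [162. 181. 191.] px 425 511 299 330
stand_ring p 0.85 incircle [426.7 -48.2] r 15.4 rect [422.7 -38.6] [231.9 103.5] 10.7 bgr [37. 40. 43.] px 0 166 64 325
```

```bash
python3 -m crank '[0,0,15,0,25, 0,0,25,0,25, 0,0,25,0,25, 0,0,20,0,25, 0,0,15,0,25, 0,0,8,0,25, 0,0,4,0,25, 0,0,1.5,0,25, 0,0,0,0,25, 0,0,0,0,25]' 30
python3 -m crank '[0,0,1,0,25, 0,0,0.5,0,25, 0,0,0.5,0,25, 0,0,0,0,25, 0,0,0,0,25, 0,0,0,0,25, 0,0,0,0,25, 0,0,0,0,25, 0,0,0,0,25, 0,0,0,0,25]' 30
```

```text
t: 59.4
eef_pos: [0.4113, 0.1001, 0.1865]
tool_rot: [[-1.0, -0.008, 0.001], [-0.008, 1.0, 0.001], [-0.001, 0.001, -1.0]]
force: [-0.4, 0.2, -1.0]
grip_width: 0.0313
grasp_force: 29.9
t: 60.65
eef_pos: [0.4113, 0.1001, 0.1854]
tool_rot: [[-1.0, -0.008, 0.001], [-0.008, 1.0, 0.0], [-0.001, 0.0, -1.0]]
force: [-3.4, 0.6, 13.5]
grip_width: 0.0317
grasp_force: 31.4
```

```bash
python3 -m crank '[0,0,-1,0,25, 0,0,0,0,34, 0,0,0,0,38, 0,0,0,0,46, 0,0,0,0,56, 0,0,0,0,62, 0,0,0,0,62, 0,0,-5,0,62, 0,0,-10,0,62, 0,0,-20,0,62]' 30
python3 -m crank '[0,0,-25,0,62, 0,0,-30,0,62, 0,0,-30,0,62, 0,0,-20,0,62, 0,0,-10,-10.5,62, 0,0,0,-10.5,62, 0,0,0,-10.5,62, 0,0,0,-10.5,62, 0,0,0,-10.5,62, 0,0,0,-10.5,62]' 30
python3 -m crank '[0,0,0,-10.5,62, 0,0,0,-10.5,62, 0,0,0,-10.5,62, 0,0,0,-10.5,62, 0,0,0,-6.5,62, 0,0,0,0,62, 0,0,0,0,62, 0,0,0,0,62, 0,0,0,0,62, 0,0,0,0,62]' 30
python3 - <<'E'
from h import *
st();im=r.get_image("wrist");masks(im,"caster_base",.03,2);masks(im,"caster_base",.03,2);print(w2px(im,(.411,.1,.03)))
plan((.575,.36,.345),np.radians(-68.6))
im=r.get_image("top");masks(im,"caster_base",.03,2)
im=r.get_image("scene");masks(im,"caster_base",.03,3)
E
```

```text
t: 61.9
eef_pos: [0.411, 0.0999, 0.2206]
tool_rot: [[-1.0, -0.008, -0.001], [-0.008, 1.0, -0.001], [0.001, -0.001, -1.0]]
force: [0.3, 0.0, -0.1]
grip_width: 0.0618
grasp_force: 0.0
t: 63.15
eef_pos: [0.4109, 0.0999, 0.3359]
tool_rot: [[-0.442, -0.897, 0.001], [-0.897, 0.442, 0.001], [-0.001, -0.0, -1.0]]
force: [0.3, 0.2, -0.1]
grip_width: 0.0622
grasp_force: 0.0
t: 64.4
eef_pos: [0.4112, 0.1001, 0.3351]
tool_rot: [[0.373, -0.928, -0.0], [-0.928, -0.373, -0.0], [0.0, 0.0, -1.0]]
force: [0.5, -0.7, 0.1]
grip_width: 0.0623
grasp_force: 0.0
64.4 [0.4112 0.1001 0.3351] R [[0.373, -0.928, -0.0], [-0.928, -0.373, -0.0], [0.0, 0.0, -1.0]] J [ 0.63  0.11 -0.56  0.   -0.9  -0.24] 0.062311379320686144 0.0
[258.63742248 180.59980535]
turn 0.53 deg  shift x -182.2 y -247.3 z -9.9  (j6 -0.24, t 64.5)
caster_base p 0.54 incircle [412.5  91.8] r 17.7 rect [404.8 103.6] [31.8 78.4] 26.1 bgr [ 96. 106. 111.] px 262 271 216 232
```

```bash
python3 -m crank '[-8,-10,0,0,62, -18,-25,0,0,62, -24,-33,0,0,62, -26,-36,0,0,62, -26,-36,0,0,62, -26,-36,0,0,62, -24,-32,0,0,62, -20,-26,0,0,62, -10,-13,0,0,62, 0,0,0,0,62]' 30
cat > s.py <<'E'
from h import *
st();im=r.get_image("wrist")
for m,pts,c0 in masks(im,"spoon",.003,2):
    q=pts.astype(np.float32);vx,vy,x0,y0=cv2.fitLine(q,cv2.DIST_L2,0,.01,.01).ravel();t=(q-[x0,y0])@[vx,vy]
    mid=np.array([x0,y0])+np.array([vx,vy])*(t.min()+t.max())/2
    print("ax",np.degrees(np.arctan2(vy,vx)),"mid",mid,"L",np.ptp(t))
    s=(q-[x0,y0])@[-vy,vx]
    tc=t-(t.min()+t.max())/2
    for a in range(-60,60,10):
        k=(tc>a)&(tc<a+10);print(a+5,"w",round(np.ptp(s[k]),1),"c",np.round(np.array([x0,y0])+np.array([vx,vy])*(a+5+(t.min()+t.max())/2)+np.array([-vy,vx])*(s[k].max()+s[k].min())/2,1))
masks(im,"caster_base",.03,2)
E
python3 s.py
```

```text
t: 66.0
eef_pos: [0.5727, 0.3626, 0.3339]
tool_rot: [[0.374, -0.927, -0.001], [-0.927, -0.374, -0.001], [0.0, 0.001, -1.0]]
force: [0.4, -0.1, 0.5]
grip_width: 0.0619
grasp_force: 0.0
66.0 [0.5727 0.3626 0.3339] R [[0.374, -0.927, -0.001], [-0.927, -0.374, -0.001], [0.0, 0.001, -1.0]] J [ 0.8   0.52  0.05  0.   -1.1  -0.42] 0.061926708504326904 0.0
spoon p 0.58 incircle [563.4 392.6] r 14.7 rect [577.9 357.9] [ 27.8 128.5] 22.6 bgr [112. 127. 137.] px 244 268 108 221
ax -69.17067 mid [576.68475 357.41812] L 128.61028
-55 w 23.4 c [556.9 408.8]
-45 w 27.9 c [560.6 399.5]
-35 w 27.8 c [564.3 390.1]
-25 w 24.0 c [567.4 380.7]
-15 w 7.9 c [571.2 371.4]
-5 w 5.6 c [575.  362.1]
5 w 5.7 c [578.7 352.8]
15 w 7.7 c [582.4 343.6]
25 w 10.8 c [585.7 334.1]
35 w 11.8 c [588.9 324.6]
45 w 15.8 c [592.7 315.4]
55 w 15.8 c [596.3 306. ]
```

```bash
python3 -c "
from h import *
plan((.5767,.358,.1745),np.radians(-69.1))"
```

```text
turn 1.02 deg  shift x 4.3 y -3.3 z 160.4  (j6 -0.42, t 66.2)
```

```bash
python3 -m crank '[0,0,0,1,50, 4.3,-3.3,15,0,40, 0,0,25,0,40, 0,0,25,0,40, 0,0,25,0,40, 0,0,25,0,40, 0,0,20,0,40, 0,0,10,0,40, 0,0,5,0,40, 0,0,0,0,40]' 25
python3 -c "
from h import *
plan((.5767,.358,.1745),np.radians(-69.1))"
```

```text
t: 67.4
eef_pos: [0.5771, 0.3582, 0.1852]
tool_rot: [[0.357, -0.934, 0.0], [-0.934, -0.357, 0.0], [0.0, -0.0, -1.0]]
force: [-0.6, 0.1, 0.6]
grip_width: 0.0401
grasp_force: 0.0
turn 0.03 deg  shift x 0.1 y 0.5 z 10.7  (j6 -0.43, t 67.4)
```

```bash
python3 -m crank '[0,0.5,6,0,40, 0,0,4,0,30, 0,0,0.5,0,20, 0,0,0,0,10, 0,0,0,0,2, 0,0,0,0,2, 0,0,0,0,2, 0,0,0,0,2, 0,0,0,0,2, 0,0,0,0,2]' 30
python3 -m crank '[0,0,-3,0,2, 0,0,-5,0,2, 0,0,-10,0,2, 0,0,-20,0,2, 0,0,-25,0,2, 0,0,-30,0,2, 0,0,-30,0,2, 0,0,-20,0,2, 0,0,-10,0,2, 0,0,0,0,2]' 30
```

```text
t: 68.65
eef_pos: [0.5766, 0.3582, 0.1747]
tool_rot: [[0.357, -0.934, 0.0], [-0.934, -0.357, 0.0], [-0.0, -0.0, -1.0]]
force: [0.1, 0.2, 1.0]
grip_width: 0.0078
grasp_force: 30.4
t: 69.9
eef_pos: [0.5764, 0.3581, 0.3284]
tool_rot: [[0.357, -0.934, 0.001], [-0.934, -0.357, 0.001], [-0.001, -0.001, -1.0]]
force: [0.3, -0.0, -0.8]
grip_width: 0.0075
grasp_force: 30.2
```

```bash
python3 -m crank '[0,0,-15,0,2, 0,0,-25,-10,2, 0,0,-25,-10,2, 0,0,-20,-10,2, 0,0,-8,-10,2, 0,0,0,-10,2, 0,0,0,-10,2, 0,0,0,-9,2, 0,0,0,0,2, 0,0,0,0,2]' 30
python3 -m crank '[-4,15,0,0,2, -7,30,0,0,2, -9,40,0,0,2, -9,40,0,0,2, -9,40,0,0,2, -9,40,0,0,2, -9,40,0,0,2, -9,40,0,0,2, -9,40,0,0,2, -9,40,0,0,2]' 30
python3 -m crank '[-9,40,0,0,2, -9,40,0,0,2, -9,40,0,0,2, -9,40,0,0,2, -8,40,0,0,2, -7,33,0,0,2, -5,23,0,0,2, -2,12,0,0,2, 0,0,0,0,2, 0,0,0,0,2]' 30
python3 - <<'E'
from h import *
plan((.44,-.275,.178),0)
im=r.get_image("wrist");masks(im,"spoon",.25,2);masks(im,"salt_jar",.04,1);masks(im,"pot_rest",.146,1)
E
```

```text
t: 71.15
eef_pos: [0.5765, 0.3581, 0.4205]
tool_rot: [[1.0, -0.003, -0.0], [-0.003, -1.0, -0.0], [-0.0, 0.0, -1.0]]
force: [0.0, -0.7, -0.9]
grip_width: 0.0077
grasp_force: 30.2
t: 72.4
eef_pos: [0.4917, -0.0087, 0.421]
tool_rot: [[1.0, -0.002, 0.001], [-0.002, -1.0, 0.0], [0.001, -0.0, -1.0]]
force: [0.5, 0.0, -1.2]
grip_width: 0.0074
grasp_force: 30.2
t: 73.65
eef_pos: [0.4347, -0.2742, 0.4207]
tool_rot: [[1.0, -0.001, 0.0], [-0.001, -1.0, 0.0], [0.0, -0.0, -1.0]]
force: [-0.1, -0.5, -1.0]
grip_width: 0.0076
grasp_force: 30.2
turn -0.05 deg  shift x 5.3 y 0.8 z 242.7  (j6 1.82, t 73.7)
spoon p 0.6 incircle [ 479.7 -141.7] r 3.1 rect [ 480.6 -142.2] [5.5 9.1] 73.0 bgr [79. 90. 98.] px 0 11 165 182
spoon p 0.55 incircle [ 488. -273.] r 8.2 rect [ 434.7 -273.1] [ 16.1 129. ] 89.9 bgr [133. 151. 162.] px 242 272 138 338
salt_jar p 0.96 incircle [ 340.6 -228.6] r 18.4 rect [ 327.7 -223.8] [39.2 69.6] 63.2 bgr [161. 173. 179.] px 209 239 217 259
pot_rest p 0.75 incircle [ 418.2 -137.1] r 17.0 rect [ 414.6 -113.4] [163.3 200.4] 73.0 bgr [ 58.  88. 106.] px 0 176 94 293
```

```bash
python3 -m crank '[5,1,15,0,2, 0,0,30,0,2, 0,0,35,0,2, 0,0,35,0,2, 0,0,35,0,2, 0,0,35,0,2, 0,0,25,0,2, 0,0,15,0,2, 0,0,10,0,2, 0,0,0,0,2]' 30
python3 -m crank '[0,0,4,0,2, 0,0,3,0,2, 0,0,1.5,0,2, 0,0,1,0,2, 0,0,0.5,0,2, 0,0,0,0,2, 0,0,0,0,2, 0,0,0,0,2, 0,0,0,0,2, 0,0,0,0,2]' 30
```

```text
t: 75.1
eef_pos: [0.4398, -0.2757, 0.1852]
tool_rot: [[1.0, -0.001, -0.001], [-0.001, -1.0, 0.0], [-0.001, -0.0, -1.0]]
force: [0.2, -0.6, -0.8]
grip_width: 0.0077
grasp_force: 30.2
t: 76.35
eef_pos: [0.4397, -0.2757, 0.1756]
tool_rot: [[1.0, -0.001, 0.0], [-0.001, -1.0, -0.0], [0.0, 0.0, -1.0]]
force: [-0.2, 0.4, -0.6]
grip_width: 0.0074
grasp_force: 30.2
```

```bash
python3 -m crank '[0,0,0.7,0,2, 0,0,0,0,2, 0,0,0,0,10, 0,0,0,0,14, 0,0,0,0,20, 0,0,0,0,28, 0,0,0,0,34, 0,0,0,0,34, 0,0,-5,0,34, 0,0,-10,0,34]' 25
python3 -m crank '[0,0,-20,0,34, 0,0,-30,0,34, 0,0,-40,0,34, 0,0,-40,0,34, 0,0,-40,0,34, 0,0,-40,0,34, 0,0,-30,0,34, 0,0,-15,0,34, 0,0,0,0,34, 0,0,0,0,34]' 30
sed 's/masks(im,"caster_base",.03,2)/masks(im,"salt_jar",.04,1)/' s.py | python3 -
```

```text
t: 77.6
eef_pos: [0.4396, -0.2757, 0.1902]
tool_rot: [[1.0, -0.001, -0.001], [-0.001, -1.0, 0.0], [-0.001, -0.0, -1.0]]
force: [-0.7, -0.2, 0.1]
grip_width: 0.0339
grasp_force: 0.0
t: 78.85
eef_pos: [0.4394, -0.2756, 0.4434]
tool_rot: [[1.0, -0.001, -0.003], [-0.001, -1.0, 0.001], [-0.003, -0.001, -1.0]]
force: [-0.1, 0.4, -0.7]
grip_width: 0.034
grasp_force: 0.0
78.85 [ 0.4394 -0.2756  0.4434] R [[1.0, -0.001, -0.003], [-0.001, -1.0, 0.001], [-0.003, -0.001, -1.0]] J [-0.25  0.18 -0.18 -0.   -1.21  1.82] 0.03401019608702864 0.0
spoon p 0.85 incircle [ 403.7 -274.2] r 14.1 rect [ 441.5 -274.7] [ 27.6 124.3] 89.3 bgr [140. 157. 167.] px 249 267 109 192
spoon p 0.41 incircle [359.4 -63.4] r 26.6 rect [360.3 -11.9] [280.6 310. ] 72.8 bgr [ 62.  92. 111.] px 0 182 99 282
ax -0.34942725 mid [ 441.47183 -274.08115] L 124.32242
-55 w 23.2 c [ 386.5 -273.4]
-45 w 26.2 c [ 396.5 -273.5]
-35 w 27.6 c [ 406.5 -274.3]
-25 w 22.8 c [ 416.5 -273.5]
-15 w 3.0 c [ 426.5 -274.3]
-5 w 3.0 c [ 436.5 -274.3]
5 w 5.9 c [ 446.5 -274.3]
15 w 5.9 c [ 456.5 -274.3]
25 w 8.7 c [ 466.5 -274.3]
35 w 8.7 c [ 476.5 -274.4]
45 w 14.3 c [ 486.5 -274.4]
55 w 14.2 c [ 496.5 -274.4]
ax -50.947857 mid [365.4462      2.1497145] L 311.3916
-55 w 262.9 c [319.7  35.8]
-45 w 273.0 c [326.9  28.8]
-35 w 282.6 c [334.9  22.4]
-25 w 291.1 c [343.3  16.4]
-15 w 298.6 c [351.9  10.5]
-5 w 304.7 c [361.    4.9]
5 w 307.3 c [368.2  -2.1]
15 w 306.7 c [374.5  -9.8]
25 w 304.2 c [380.8 -17.6]
35 w 298.9 c [386.8 -25.6]
45 w 295.5 c [392.8 -33.6]
55 w 291.2 c [399.1 -41.3]
salt_jar p 0.66 incircle [ 342.3 -229.8] r 16.8 rect [ 331.9 -226.1] [43.4 60.9] 64.8 bgr [146. 159. 166.] px 211 240 212 251
```

The spoon lies flat at (441,-274) mm. Final check of the caster, pot and rest from between.

```bash
python3 -m crank '[-4,-12,0,0,34, -8,-28,0,0,34, -10,-35,0,0,34, -10,-38,0,0,34, -10,-38,0,0,34, -10,-38,0,0,34, -10,-38,0,0,34, -8,-28,0,0,34, -6,-18,0,0,34, -3,-8,0,0,34]' 30
python3 - <<'E'
from h import *
st();im=r.get_image("wrist");print(w2px(im,(.411,.1,.03)))
masks(im,"caster_base",.03,2);masks(im,"pot_base",.162,3);masks(im,"burner",.08,1)
for m,p,c in masks(im,"pot_rest",.146,1): print(cv2.minEnclosingCircle(p.astype(np.float32)))
im2=r.get_image("scene");masks(im2,"caster_base",.03,3);print(w2px(im2,(.411,.1,0)),w2px(im2,(.411,.1,.062)))
masks(im2,"jigger",.04,1)
u,v=w2px(im,(.411,.1,.03)).astype(int)
for row in im["pixels"][v-36:v+36:2,u-36:u+36].mean(2): print(''.join(" .:-=+*#%@"[min(9,int(x/22))] for x in row))
print(w2px(im,(.411,.1,0))-(u,v),w2px(im,(.411,.1,.062))-(u,v))
E
```

```text
t: 80.25
eef_pos: [0.3603, 0.0062, 0.4448]
tool_rot: [[1.0, 0.001, 0.0], [0.001, -1.0, 0.0], [0.0, -0.0, -1.0]]
force: [0.1, -0.1, 0.4]
grip_width: 0.0338
grasp_force: 0.0
80.25 [0.3603 0.0062 0.4448] R [[1.0, 0.001, 0.0], [0.001, -1.0, 0.0], [0.0, -0.0, -1.0]] J [ 0.48 -0.13 -0.49 -0.   -1.2   1.1 ] 0.033771413275469085 0.0
[188.70467903 121.30016974]
caster_base p 0.65 incircle [408.8 102.5] r 17.2 rect [409.8  99.7] [36.7 41. ] 44.9 bgr [130. 144. 154.] px 174 204 109 141
caster_base p 0.34 incircle [ 448.1 -106. ] r 13.7 rect [ 414.6 -105.1] [94.3 73. ] 11.6 bgr [125. 140. 151.] px 311 368 82 154
pot_base p 0.74 incircle [421.4 -91.8] r 21.3 rect [417.7 -86.2] [44.9 87.3] 28.3 bgr [126. 147. 161.] px 309 417 98 148
pot_rest p 0.63 incircle [428.  -10.7] r 18.6 rect [419.7 -91.9] [200.1 199.8] 64.8 bgr [ 86. 122. 145.] px 256 474 0 221
((418.92742919921875, -92.23295593261719), 101.28292846679688)
[265.09851281 228.49872374] [265.65015694 216.17960939]
######*#*###############################################################
#####*#####**############################################
[... 1849 characters left out ...]
##*###################*######@+::*#=-=*#############************
***#######*###**########*#####*#####*%+=*################***************
#*#***#*####*########*##*#############*#########*###********************
*****#*#***##*###**####*##*##############*#**#####**********************
**######*****##*######################**********************************
#******##*##**#*######*#*#############**********************************
#***#****#***###*#*#####*##########*************************************
****#*******#*#**##**###*#######****************************************
**********#**#**#**########*********************************************
[ 5.59076088 -1.60915747] [-5.39588425  2.68407812]
```

```bash
python3 -c "
from h import *
print(r.sign_off())"
```

```text
the job is handed in; nothing more can be done
None
```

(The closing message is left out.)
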